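# Empty the grooving machine's catch tray and vise, then clamp the next bar

### The arm

A 6-joint arm with a two-finger parallel gripper is mounted at the origin on the work surface. World frame = base frame: x ahead of the robot, y to its left, z up, the work surface at z = 0. Lengths are in m, angles in rad, forces in N, time in s.
With the tool pointing down it reaches from about 0.3 to 0.75 m from the base axis. Payload 8.5 kg.
Tool frame: the origin (TCP) lies on the centre line of the jaws, within the pads' length; the fingertips stand 11 mm ahead of it and the grasp point (between the pads) lies 8 mm behind it (manip.nose_length is the distance from the TCP to the fingertips, in m); y points along the fingers, x is the direction in which the jaws open and shut, and the axes are right-handed (so a half turn about y gives the same grasp; the last joint's range is limited). The gripper opens to 88 mm and grips with 3 to 60 N. Pads are 18 mm wide; open, the fingers measure 123 mm over their backs; the gripper's body (75 mm by 187 mm) begins 45 mm behind the grasp point.
Start: joints at [0.996, 0.381, 1.297, -0, 1.464, -0.215], TCP at [0.194, 0.515, 0.25] pointing down, gripper open.
Joint ranges: [-3.11, 3.11], [-0.89, 2.33], [0.22, 2.48], [-1.42, 4.56], [0.17, 2.85], [-2.88, 2.88]. Speed limits (rad/s): [2.39, 2.39, 3.14, 3.14, 3.14, 3.14].

### API

Orientations are given as a unit quaternion [x, y, z, w].
In Python, from plant import manip gives the robot as it stands. The module is installed in compiled form; this text tells all that it offers.
- The arm moves only by the tool send_rows, never from a script. Its argument "increments" is a list of rows, each an object with "travel": the shift along the tool's x, y, z in cm, a list of three; "twist": the turn about the tool's y in rad. In form: [{"travel": [tx, ty, tz], "twist": twist}, ...]. A call has 1 to 12 rows; each row shifts and turns the commanded pose from where the row before left it, along the tool's axes as they then stand; what a row does not reach is not made up. A row lasts 1/8 s, in which the tool goes at most 62.5 mm and 10.7 degrees, less where a joint would pass 70% of its speed; a pose out of reach is approached as far as the arm can. A call is refused whole if a number of a shift passes 6.25 or a number of a turn 0.188, either way. A call with a gripper value outside its range is refused whole. "gripper" is the opening, from 0 (shut) to 1 (fully open), set as the call begins (left out, the last holds). The fingers move at their own pace and stop on an object; "force" is the grip in N (left out, the last holds). Time passes only in rows, so rows that do not move let the fingers close. It gives the time, the measured TCP pose, the force and the opening at its end, in the units of the state.
- manip.observe(): the state, without advancing time (a new reading comes with each control period).
- manip.camera(name): name is "side" or "top"; returns a dict with "image" (480x640x3 uint8, red, green, blue), "mtx" (3x3 intrinsics, pixels), "eye" and "attitude" of the camera in the world. Camera axes: x right, y up, looking along -z (the intrinsics and any distortion apply to the point x, -y, -z); pixel columns grow to the right and rows downward; lengths in m; the calibration is good to about 2 mm. A picture is of the moment at which its call begins. There is no depth.
- manip.close_job(): hands the job in, once; it reports no verdict.
The state is a dict: "time_s": time; "joints": joint angles; "qd": joint speeds; "effort": joint torques, N m; "ee_pos": TCP position; "eef_rot": TCP orientation; "ft_force": force on the tool from outside, world axes, zero at the start; "ft_torque": the same for the moment, N m; "grip_width": opening from 0.0 (shut) to 1.0 (fully open).
Only numpy, scipy, OpenCV 4.12 (cv2) and the standard library are available. Lean on these libraries where they do the work, as an engineer would, in place of code of your own. Each camera call takes 0.05 s, during which the arm holds its last target.

### The job

Gather every finished grooved aluminium saddle, those in the machine's catch tray and the one still sitting in the vise, into the open tote, and lay the long plain bar in the vise: flat on its bed, square between the jaws and centred across them. Wind the crank clockwise until the jaw grips the bar firmly and leave it clamped; leave the mug, tape gun, bulldog clips and coil of tape where they are.

Things in the scene. Friction and masses are not known exactly. Their poses are not given: they have to be found in the camera images.
- machine: bench grooving machine with a grey housing at its -y end and, at its origin, a steel catch tray 236 (x) x 206 (y) mm, rim 20 mm high, walls and floor 3 mm thick; a chute 0.11 to 0.26 m to -y of the tray's centre rises from it to the housing. Origin: on the shelf under the tray's centre; z up. Fixed
- tote: open grey plastic tote 250 (x) x 190 (y) x 60 (z) mm, walls and floor 4 mm; origin under its centre; it can be pushed about (0.9 kg)
- vise: dark steel bench vise screwed to the shelf. Origin on the shelf under the middle of the bed; bed top 22 mm above it; the jaws are 60 mm wide in x, rise 18 mm above the bed (tops at z = 40 mm) and close along the vise's own y. The fixed jaw's face is at y = -18 mm, so a 36 mm wide bar clamped lies with its centre at y = 0. The gear housing, 50 x 50 mm, 58 mm high, is at y = 150 mm
- vise_crank (a joint): crank angle, rad, -4.40 to 10.68, growing anticlockwise seen from above, which opens the jaw: 10 mm a turn, the gap between the jaws being 31 mm at 0. At 0 the crank arm points along the vise's +x. Stiff enough (0.08 N m) to stay where it is left and keep the clamping force
- knob (a point): middle of the upright black crank knob, 18 mm across, 30 mm high (from 70 to 100 mm above the shelf); it spins freely on its pin, 45 mm out from the crank's shaft; the crank arm under it is 60 to 68 mm above the shelf
- crank_axis (a point): point on the crank's vertical shaft at the height of the knob's middle, 150 mm along the vise's y from its origin
- vise_jaw: the moving jaw, bright steel; its origin is on the shelf under its gripping face, so the gap between the jaws is its y in the vise's frame plus 18 mm (24 to 48 mm)
- bar: plain aluminium bar without a groove, 90 (x) x 36 (y) x 36 (z) mm, about 0.3 kg; origin under its centre, z up; any long side may lie down in the vise
- bar_centre (a point): the middle of the bar
- saddle1: finished aluminium saddle, a block 50 (x) x 28 (y) x 36 (z) mm with a groove 12 mm wide and 14 mm deep cut along x in the middle of its top; origin under its centre, z up; 90 g. In the catch tray; may be absent
- saddle2: finished aluminium saddle, a block 50 (x) x 28 (y) x 36 (z) mm with a groove 12 mm wide and 14 mm deep cut along x in the middle of its top; origin under its centre, z up; 90 g. In the catch tray; may be absent
- saddle3: finished aluminium saddle, a block 50 (x) x 28 (y) x 36 (z) mm with a groove 12 mm wide and 14 mm deep cut along x in the middle of its top; origin under its centre, z up; 90 g. In the catch tray; may be absent
- saddle4: finished aluminium saddle, a block 50 (x) x 28 (y) x 36 (z) mm with a groove 12 mm wide and 14 mm deep cut along x in the middle of its top; origin under its centre, z up; 90 g. In the catch tray; may be absent
- saddle5: finished aluminium saddle, a block 50 (x) x 28 (y) x 36 (z) mm with a groove 12 mm wide and 14 mm deep cut along x in the middle of its top; origin under its centre, z up; 90 g. It sits in the vise, between the jaws
- mug: white ceramic mug of highlighters, 82 mm across, 95 mm high (pens to 145 mm); origin under its centre; to be left alone
- tape_gun: silver tape gun, about 180 x 50 x 85 mm; origin under its roll; to be left alone
- clip1: small aluminium bulldog clip lying flat, 57 x 40 x 15 mm; origin at its underside; to be left alone
- clip2: the other aluminium bulldog clip, the same; to be left alone
- tape_coil: coil of clear tape lying flat, 90 mm across, 24 mm high; origin under its centre; to be left alone
Things that resemble listed ones, but are neither listed nor needed, are in the scene too. What is shaped like the saddle4 but purple is not meant.

How it is judged:
By the outcome, as a careful person would: the job done as asked, in the order asked, and still so for the second after the job is handed in, with the robot touching nothing.
Of saddle1, saddle2, saddle3, saddle4 only 2 to 4 are there at a start; the rules pass over those that are not, and their reading is None.
At some moment in a run one of saddle1, saddle2, saddle3, saddle4, tote may be knocked a few centimetres aside while the robot is not near it.
Once in a run the grip may slacken for a moment while it holds something.
It also fails if it takes over 210 s, if anything falls off the work surface, if the arm or the gripper's body presses on something with over 40 N, if the wrist force passes 120 N, or if a joint passes its speed limit or range.

## Working session

There is one attempt and no reset: what is moved stays moved. The work goes in short steps, Python scripts to look and compute and a tool call to move; the robot and the scene stay as the last step left them, time stands still between calls to the robot, and variables do not carry over. Pictures are saved under pics/ and viewed, and the job is handed in when it is done.

Besides the shell and the picture viewer there is one more tool, called after ">>>" by a JSON object that holds its "method" and its "body", one argument or row to a line. send_rows: Moves the arm, as the interface text tells. Its arguments: {"type":"object","properties":{"increments":{"type":"array","items":{"type":"object","properties":{"travel":{"type":"array","items":{"type":"number"}},"twist":{"type":"number"}}}},"gripper":{"type":"number"},"force":{"type":"number"}},"required":["increments"]}

```bash
mkdir -p pics
python3 - <<'E'
from plant import manip
import cv2
print(manip.observe())
for n in("top","side"):
    c=manip.camera(n); cv2.imwrite(f"pics/{n}0.png",c["image"][:,:,::-1]); print(n,c["mtx"],c["eye"],c["attitude"],[k for k in c])
E
```

```text
{'time_s': 0.0, 'joints': array([ 9.95721842e-01,  3.81192959e-01,  1.29823458e+00, -1.59822227e-05,
        1.46356547e+00, -2.15308413e-01]), 'qd': array([-0.00070215,  0.00088106,  0.00055317, -0.00104902,  0.00025633,
        0.001058  ]), 'effort': array([-2.69428965e-03, -4.37926912e+01, -2.24552393e+01,  7.12040020e-02,
        3.52998718e-02, -1.13719016e-04]), 'ee_pos': array([0.19350107, 0.51456953, 0.24914821]), 'eef_rot': array([ 0.58158259,  0.40201972, -0.40293121, -0.58119555]), 'ft_force': array([ 0.65416671,  0.33836662, -1.16988441]), 'ft_torque': array([-0.010814  ,  0.00516389,  0.03284761]), 'grip_width': 0.9991280614097765}
top [[619.72194503   0.         316.10765433]
 [  0.         619.72194503 241.24393132]
 [  0.           0.           1.        ]] [ 0.38601235 -0.02867712  1.31083   ] [-0.06247435  0.05192398  0.71136477 -0.69811247] ['image', 'mtx', 'eye', 'attitude']
side [[523.81916823   0.         320.57995511]
 [  0.         523.81916823 233.7872489 ]
 [  0.           0.           1.        ]] [ 0.00813056 -0.76490314  1.01580712] [ 0.35740854 -0.12627458 -0.28273799  0.88112036] ['image', 'mtx', 'eye', 'attitude']
```

View pics/top0.png

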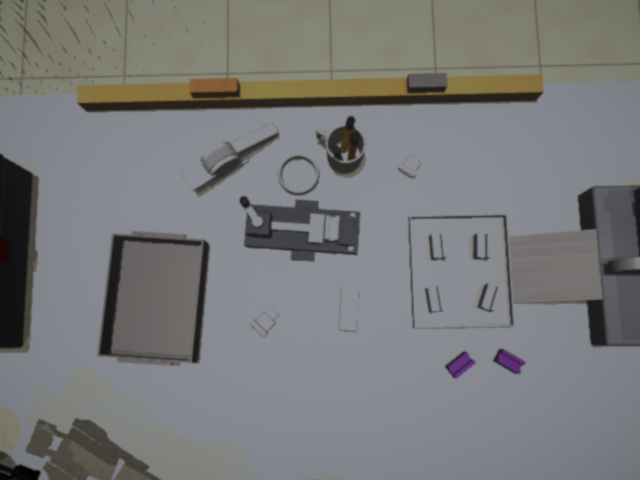

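View pics/side0.png

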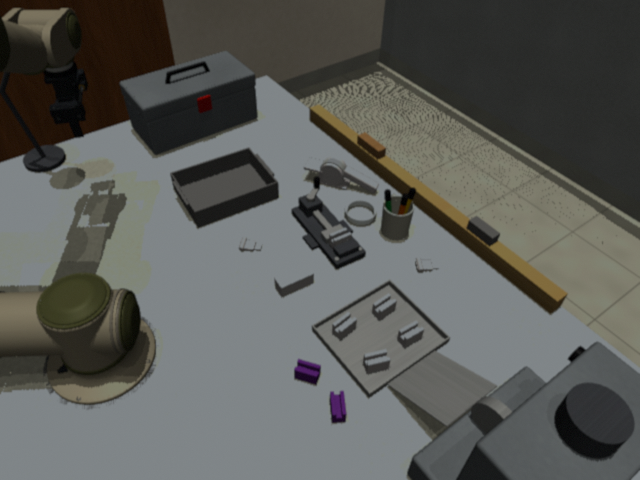

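```bash
cat > h.py <<'E'
import numpy as np, cv2
from scipy.spatial.transform import Rotation as R
from plant import manip
CAL={"top":(619.72194503,316.10765433,241.24393132,[ 0.38601235,-0.02867712,1.31083],[-0.06247435,0.05192398,0.71136477,-0.69811247]),
"side":(523.81916823,320.57995511,233.7872489,[0.00813056,-0.76490314,1.01580712],[0.35740854,-0.12627458,-0.28273799,0.88112036])}
def cast(n,uv,z):
    f,cx,cy,e,q=CAL[n]; uv=np.atleast_2d(np.array(uv,float))
    d=np.c_[(uv[:,0]-cx)/f,-(uv[:,1]-cy)/f,-np.ones(len(uv))]
    d=R.from_quat(q).apply(d); z=np.broadcast_to(z,(len(uv),))
    return np.array(e)+d*((z-e[2])/d[:,2])[:,None]
def proj(n,P):
    f,cx,cy,e,q=CAL[n]; p=R.from_quat(q).inv().apply(np.atleast_2d(P)-np.array(e))
    return np.c_[cx+f*p[:,0]/-p[:,2],cy-f*p[:,1]/-p[:,2]]
def snap(n,name):
    im=manip.camera(n)["image"][:,:,::-1].copy(); cv2.imwrite(f"pics/{name}.png",im); return im
def crop(im,x0,y0,w,h,s,name,gain=True):
    c=im[y0:y0+h,x0:x0+w].astype(float)
    if gain:
        lo,hi=np.percentile(c,1),np.percentile(c,99.5); c=np.clip((c-lo)/(hi-lo)*255,0,255)
    c=cv2.resize(c.astype(np.uint8),None,fx=s,fy=s,interpolation=cv2.INTER_CUBIC); cv2.imwrite(f"pics/{name}.png",c)
E
python3 - <<'E'
from h import *
im=cv2.imread("pics/top0.png")
crop(im,400,205,130,130,4.6,"c_tray")
crop(im,235,190,135,150,4,"c_vise")
crop(im,90,220,130,150,4,"c_tote")
print(cast("top",[[320,240],[640,240],[320,0]],0))
E
```

```text
[[ 0.6029193  -0.01932926  0.        ]
 [ 0.58918988 -0.69944671  0.        ]
 [ 1.1595637  -0.02962119  0.        ]]
```

View pics/c_tray.png

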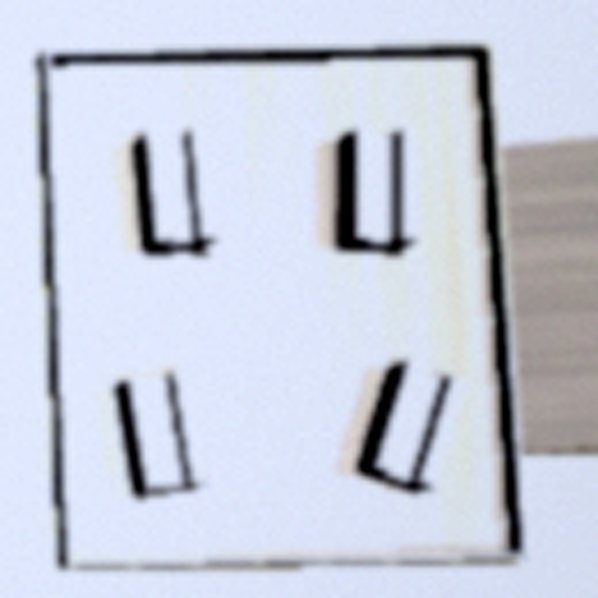

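View pics/c_vise.png

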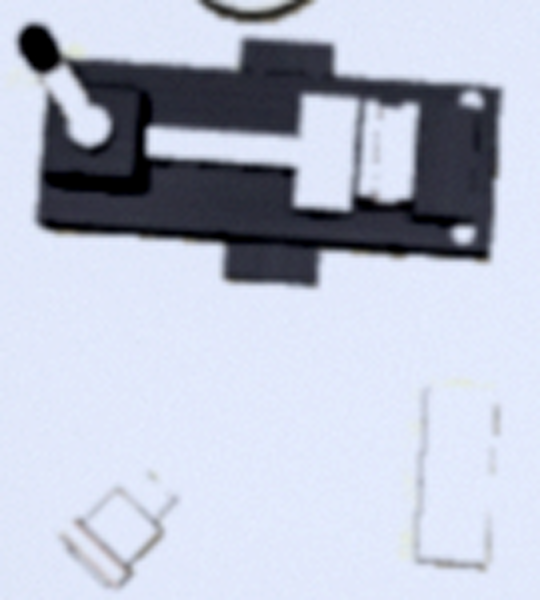

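View pics/c_tote.png

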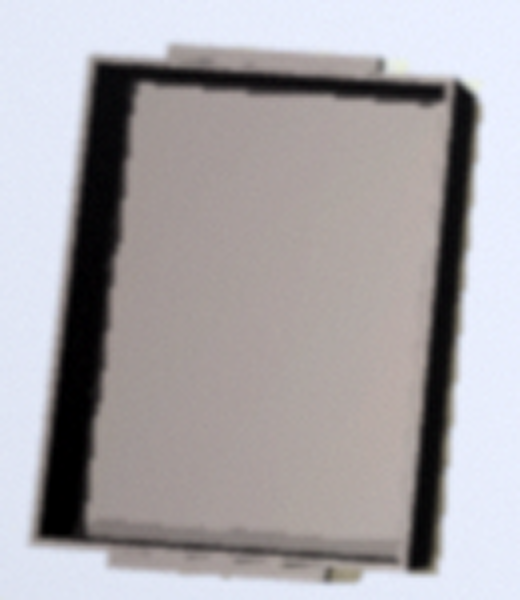

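Run:
```python
from h import *
im=cv2.imread("pics/top0.png")
sd=cv2.imread("pics/side0.png")
print(im[270,440],im[250,450],im[305,350],im[305,380])
def c2(im,x0,y0,w,h,s,name,lo,hi):
    c=im[y0:y0+h,x0:x0+w].astype(float); c=np.clip((c-lo)/(hi-lo),0,1)*255
    cv2.imwrite(f"pics/{name}.png",cv2.resize(c.astype(np.uint8),None,fx=s,fy=s,interpolation=cv2.INTER_CUBIC))
g=im.max(2); print([np.percentile(g[205:335,400:530],p) for p in (5,20,50,80,95)])
c2(im,420,225,85,95,6.3,"d_tray",90,190)
c2(im,300,200,70,140,4.2,"d_vise",60,190)
c2(sd,310,275,150,120,5,"d_str",60,200)
c2(sd,230,160,160,140,4.2,"d_sv",40,200)
```

```text
[148 141 137] [149 141 138] [149 141 139] [150 142 139]
[np.float64(91.0), np.float64(123.0), np.float64(146.0), np.float64(148.0), np.float64(149.0)]
```

View pics/d_tray.png

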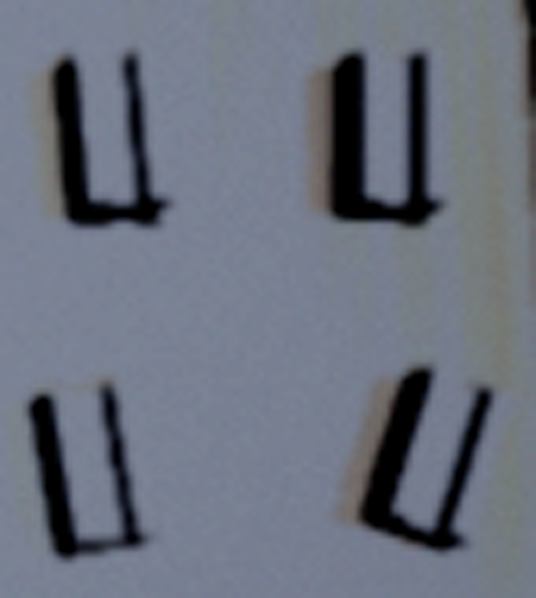

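View pics/d_vise.png

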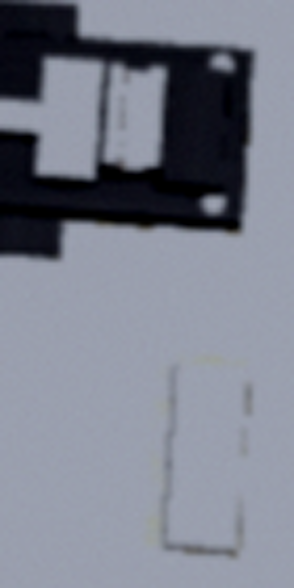

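View pics/d_str.png

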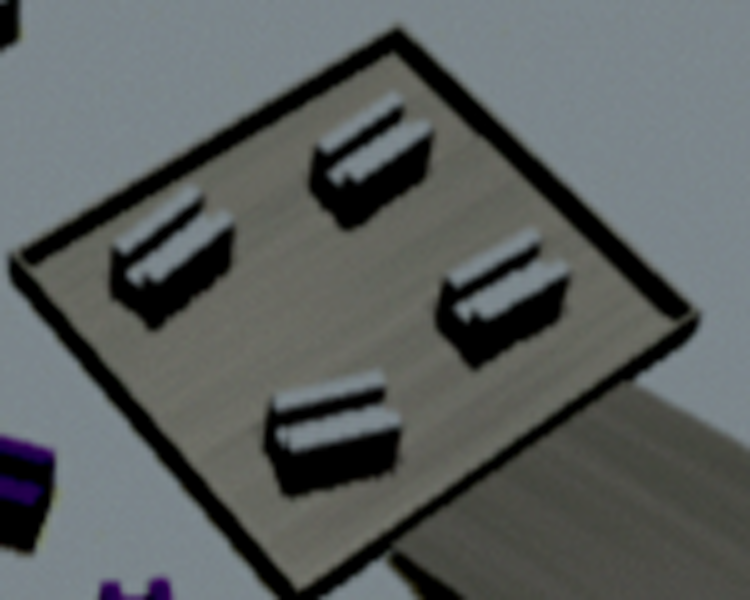

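View pics/d_sv.png

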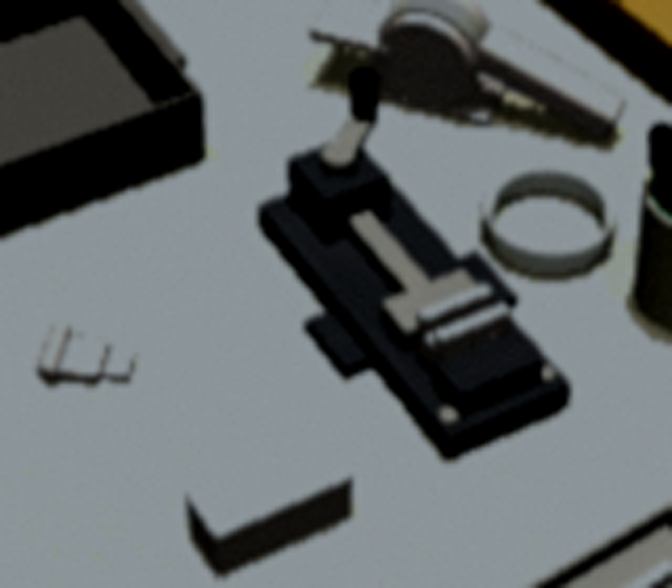

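Run:
```python
from h import *
sd=cv2.imread("pics/side0.png"); g=sd.max(2)
# saddles rails
m=np.zeros_like(g); poly=np.array([[322,328],[389,288],[440,338],[370,385]]); cv2.fillPoly(m,[poly],255)
vals=g[m>0]; print(np.percentile(vals,[5,25,50,75,90,98]))
b=((g>112)&(m>0)).astype(np.uint8)
n,l,s,c=cv2.connectedComponentsWithStats(cv2.morphologyEx(b,cv2.MORPH_CLOSE,np.ones((5,5),np.uint8)))
for i in range(1,n):
    if s[i,4]<60: continue
    ys,xs=np.nonzero((l==i)&(b>0)); P=cast("side",np.c_[xs,ys],0.039)[:,:2]
    r=cv2.minAreaRect((P*1000).astype(np.float32)); print(c[i],s[i,4],"rect",np.round(r[0],1),np.round(r[1],1),round(r[2],1))
# bar
k=np.array([[188,497],[218,535],[352,478]])/4.2+[230,160]
print("bar top corners",cast("side",k,.036)[:,:2])
k=np.array([[190,535],[222,577],[352,512]])/4.2+[230,160]
print("bar bottom",cast("side",k,0)[:,:2])
k=np.array([[165,547],[237,553],[248,385],[174,365]])/4.2+[300,200]
print("bar from top view z0/36",cast("top",k,0)[:,:2],cast("top",k,.036)[:,:2])
```

```text
[ 49. 111. 115. 118. 121. 136.]
[380.38180667 334.35985648] 4738 rect [ 517.9 -323.5] [172.  199.8] 89.4
bar top corners [[ 0.41223305 -0.05579809]
 [ 0.41110291 -0.08907096]
 [ 0.49775075 -0.09841369]]
bar bottom [[ 0.41247935 -0.05479299]
 [ 0.41089885 -0.09148857]
 [ 0.50042346 -0.09536656]]
bar from top view z0/36 [[ 0.41069623 -0.05615052]
 [ 0.40710159 -0.09191104]
 [ 0.49062087 -0.09977665]
 [ 0.50139608 -0.06281678]] [[ 0.41001832 -0.055396  ]
 [ 0.40652241 -0.09017441]
 [ 0.48774795 -0.097824  ]
 [ 0.49822724 -0.06187919]]
```

```bash
cat > tray.py <<'E'
from h import *
def saddles(sd,top=None,thr=127):
    g=sd.max(2); m=np.zeros_like(g); cv2.fillPoly(m,[np.array([[318,328],[389,286],[446,338],[370,390]])],255)
    b=((g>thr)&(m>0)).astype(np.uint8)
    n,l,s,c=cv2.connectedComponentsWithStats(cv2.morphologyEx(b,cv2.MORPH_CLOSE,np.ones((7,7),np.uint8)))
    for i in range(1,n):
        if s[i,4]<60: continue
        ys,xs=np.nonzero((l==i)&(b>0)); P=cast("side",np.c_[xs,ys],0.039)[:,:2]
        r=cv2.minAreaRect((P*1000).astype(np.float32)); (w,h),a=r[1],r[2]
        if w<h: a-=90
        print(np.round(c[i]),s[i,4],"ctr",np.round(r[0],1),"size",np.round(r[1],1),"long-axis deg",round(a,1), "topview",np.round(proj("top",[r[0][0]/1e3,r[0][1]/1e3,.039])[0]))
E
python3 - <<'E'
from tray import *
sd=cv2.imread("pics/side0.png")
for t in (122,127,133): print(t); saddles(sd,thr=t)
# vise points: side crop d_sv and top crop c_vise
T=lambda x,y:np.array([[x,y]])/4+[235,190]
S=lambda x,y:np.array([[x,y]])/4.2+[230,160]
print("knob top  top",cast("top",T(35,40),.1)[0],"side",cast("side",S(366,75),.1)[0])
print("hub       top",cast("top",T(88,125),.068)[0],"side",cast("side",S(345,158),.068)[0])
print("base bottom edge",cast("top",np.vstack([T(38,225),T(490,258)]),.01)[:,:2])
print("base top edge",cast("top",np.vstack([T(150,67),T(500,90)]),.01)[:,:2])
print("mjaw top",cast("top",np.vstack([T(302,95),T(358,98),T(350,210),T(295,207)]),.04)[:,:2])
print("saddle",cast("top",np.vstack([T(362,100),T(418,104),T(410,202),T(358,198)]),.058)[:,:2])
print("gear",cast("top",np.vstack([T(67,85),T(138,90),T(132,177),T(48,175)]),.058)[:,:2])
E
```

```text
122
[384. 302.] 194 ctr [ 579.7 -262.7] size [56.  27.8] long-axis deg 1.9 topview [438. 246.]
[343. 321.] 223 ctr [ 469.4 -251.8] size [56.4 27.5] long-axis deg 6.0 topview [435. 299.]
[410. 329.] 226 ctr [ 577.8 -355.1] size [27.2 55.8] long-axis deg -3.2 topview [482. 246.]
[376. 356.] 255 ctr [ 471.9 -363.5] size [27.5 50.7] long-axis deg -22.6 topview [490. 297.]
127
[384. 302.] 176 ctr [ 579.6 -263.1] size [52.  25.6] long-axis deg 1.9 topview [438. 246.]
[344. 321.] 198 ctr [ 469.3 -252.2] size [53.  25.7] long-axis deg 6.7 topview [435. 299.]
[410. 330.] 198 ctr [ 576.8 -355.3] size [26.5 53.7] long-axis deg -3.9 topview [482. 246.]
[377. 356.] 216 ctr [ 473.4 -364.5] size [25.9 46.5] long-axis deg -20.8 topview [490. 296.]
133
[384. 302.] 128 ctr [ 581.5 -263.4] size [44.6 22.1] long-axis deg 1.9 topview [438. 245.]
[344. 321.] 146 ctr [ 471.8 -252.3] size [44.1 22.6] long-axis deg 6.9 topview [435. 298.]
[411. 329.] 142 ctr [ 580.  -355.9] size [23.2 42.2] long-axis deg -3.9 topview [483. 245.]
[377. 356.] 177 ctr [ 473. -365.] size [22.7 43.7] long-axis deg -21.4 topview [490. 296.]
knob top  top [0.67075891 0.13135848 0.1       ] side [0.67269827 0.13200011 0.1       ]
hub       top [0.63315131 0.10836224 0.068     ] side [0.63538011 0.10266741 0.068     ]
base bottom edge [[ 0.5910272   0.14151598]
 [ 0.5685486  -0.09821379]]
base top edge [[ 0.67574212  0.08132867]
 [ 0.65919742 -0.10612196]]
mjaw top [[ 0.65239365 -0.00075887]
 [ 0.6501798  -0.03002816]
 [ 0.59093344 -0.02470891]
 [ 0.59308669  0.00382946]]
saddle [[ 0.64534304 -0.03205009]
 [ 0.64263857 -0.0608534 ]
 [ 0.59156089 -0.05555525]
 [ 0.59417404 -0.02898154]]
gear [[0.65643879 0.12029739]
 [0.65302887 0.08355136]
 [0.60745371 0.0868814 ]
 [0.60937724 0.13011576]]
```

```bash
cat >> h.py <<'E'
def st():
    o=manip.observe(); M=R.from_quat(o["eef_rot"]).as_matrix()
    return o,M
def plan(target,yaw=None,lift=None,step=5.0):
    """target TCP xyz m; yaw = world angle(deg) of tool x (mod 180 by nearest)."""
    o,M=st(); p=o["ee_pos"]; x=M[:,0]; cy=np.degrees(np.arctan2(x[1],x[0])); 
    dy=0
    if yaw is not None: dy=(yaw-cy+90)%180-90
    # twist about tool y; tool y = down => positive twist = negative world yaw
    tw=-np.radians(dy)*(1 if M[2,1]<0 else -1)
    M2=M@R.from_rotvec([0,tw,0]).as_matrix()
    d=np.array(target)-p
    print("t",round(o["time_s"],2),"pos",np.round(p,4),"toolx yaw",round(cy,1),"j",np.round(o["joints"],2),"tilt tool-y",np.round(M[:,1],3),"grip",round(o["grip_width"],3),"F",np.round(o["ft_force"],1))
    print(" twist",round(tw,3),"travel cm: in current axes",np.round(M.T@d*100,2),"after twist",np.round(M2.T@d*100,2))
E
python3 - <<'E'
from h import *
plan([.47,-.252,.15],96.5)
im=cv2.imread("pics/top0.png")
print("mug",cast("top",[[345,147]],.09)[0])
# tote rim corners
T=lambda a:np.array(a)/4+[90,220]
k=cast("top",T([[93,57],[455,80],[405,572],[33,545]]),.06)[:,:2]; print("tote",k,k.mean(0))
E
```

```text
t 0.1 pos [0.1935 0.5146 0.2492] toolx yaw 69.4 j [ 1.    0.38  1.3   0.    1.46 -0.22] tilt tool-y [-0.001 -0.001 -1.   ] grip 0.998 F [ 0.2  0.3 -0.3]
 twist -0.473 travel cm: in current axes [-62.     9.99 -52.87] after twist [-79.28   9.99 -18.8 ]
mug [ 0.77977553 -0.07466457  0.09      ]
tote [[0.61359444 0.40592866]
 [0.59780608 0.21877279]
 [0.35032726 0.24076837]
 [0.36672053 0.42724795]] [0.48211208 0.32317944]
```

>>> {"method": "send_rows", "body": {
  "increments": [
    {"travel": [0,0,0],"twist": -0.158},
    {"travel": [0,0,0],"twist": -0.158},
    {"travel": [0,0,0],"twist": -0.157},
    {"travel": [-4.9,0,-1.15],"twist": 0},
    {"travel": [-4.9,0,-1.15],"twist": 0},
    {"travel": [-4.9,0,-1.15],"twist": 0},
    {"travel": [-4.9,0,-1.15],"twist": 0},
    {"travel": [-4.9,0,-1.15],"twist": 0},
    {"travel": [-4.9,0,-1.15],"twist": 0},
    {"travel": [-4.9,0,-1.15],"twist": 0},
    {"travel": [-4.9,0,-1.15],"twist": 0},
    {"travel": [-4.9,0,-1.15],"twist": 0}
  ],
  "gripper": 0.6,
  "force": 25
}}

```text
time_s: 1.6
ee_pos: [0.3464, 0.0867, 0.2497]
eef_rot: [0.471, 0.528, -0.527, -0.471]
ft_force: [0.6, 0.9, -0.4]
grip_width: 0.601
```

>>> {"method": "send_rows", "body": {
  "increments": [
    {"travel": [-4.9,0.5,-1.15],"twist": 0},
    {"travel": [-4.9,1,-1.15],"twist": 0},
    {"travel": [-4.9,1.5,-1.15],"twist": 0},
    {"travel": [-4.9,2,-1.15],"twist": 0},
    {"travel": [-4.9,2,-1.15],"twist": 0},
    {"travel": [-4.9,2,-1.15],"twist": 0},
    {"travel": [-4.9,1,-1.15],"twist": 0},
    {"travel": [0,0,0],"twist": 0},
    {"travel": [0,0,0],"twist": 0}
  ]
}}

```text
time_s: 2.72
ee_pos: [0.4646, -0.2427, 0.1496]
eef_rot: [0.47, 0.528, -0.527, -0.471]
ft_force: [0.2, 1.3, 0.7]
grip_width: 0.603
```

Run:
```python
from tray import *
sd=snap("side","s1"); snap("top","t1")
saddles(sd)
plan([.47,-.252,.019],96.5)
```

```text
[398. 338.] 3454 ctr [ 515.2 -326. ] size [184.  209.9] long-axis deg -0.1 topview [470. 276.]
t 2.83 pos [ 0.4648 -0.2423  0.1501] toolx yaw 96.5 j [-0.71  0.43  1.53  0.    1.18 -2.39] tilt tool-y [ 0.  0. -1.] grip 0.601 F [-0.  -0.5 -0.2]
 twist 0.001 travel cm: in current axes [-1.03 13.11 -0.41] after twist [-1.03 13.11 -0.41]
```

View side.

View pics/s1.png

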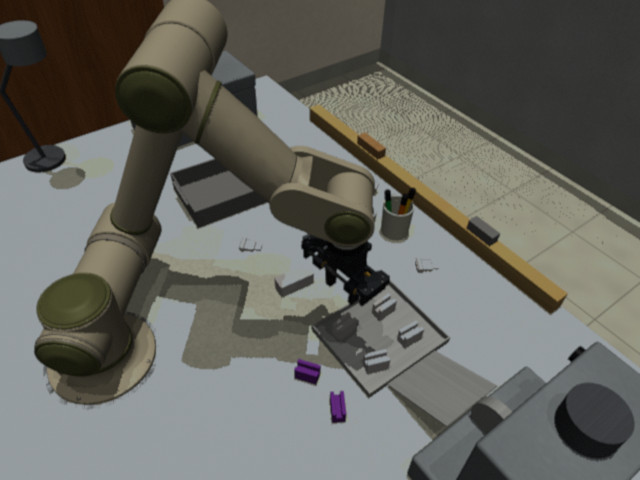

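The side view shows the gripper above the tray. The four aluminium saddles are in it at about (344,325), (384,304), (410,330) and (376,356). The two purple decoys at (308,370) and (338,405) are outside the tray. I'm descending on the saddle at (344,325).

>>> {"method": "send_rows", "body": {
  "increments": [
    {"travel": [-1,0,-0.4],"twist": 0},
    {"travel": [0,3.5,0],"twist": 0},
    {"travel": [0,3.5,0],"twist": 0},
    {"travel": [0,3,0],"twist": 0},
    {"travel": [0,2,0],"twist": 0},
    {"travel": [0,1,0],"twist": 0},
    {"travel": [0,0,0],"twist": 0}
  ]
}}

```text
time_s: 3.7
ee_pos: [0.4703, -0.2529, 0.0197]
eef_rot: [-0.471, -0.528, 0.528, 0.471]
ft_force: [0.4, 0.5, -0.3]
grip_width: 0.601
```

>>> {"method": "send_rows", "body": {
  "increments": [
    {"travel": [0,0,0],"twist": 0},
    {"travel": [0,0,0],"twist": 0},
    {"travel": [0,0,0],"twist": 0},
    {"travel": [0,0,0],"twist": 0}
  ],
  "gripper": 0.15
}}

```text
time_s: 4.2
ee_pos: [0.4703, -0.253, 0.0202]
eef_rot: [0.471, 0.528, -0.527, -0.471]
ft_force: [-1.3, 0.3, 5.2]
grip_width: 0.314
```

>>> {"method": "send_rows", "body": {
  "increments": [
    {"travel": [0,-2,0],"twist": 0},
    {"travel": [0,-4,0],"twist": 0},
    {"travel": [0,-4,0],"twist": 0},
    {"travel": [0,-3,0],"twist": 0}
  ]
}}

```text
time_s: 4.7
ee_pos: [0.4701, -0.2529, 0.1513]
eef_rot: [-0.471, -0.527, 0.528, 0.471]
ft_force: [-0.1, 0.3, -0.3]
grip_width: 0.312
```

```bash
cat > tote.py <<'E'
from h import *
C=np.array([.482,.323]); Y=-5.0
def slot(lx,ly): 
    a=np.radians(Y); return C+np.array([lx*np.cos(a)-ly*np.sin(a),lx*np.sin(a)+ly*np.cos(a)])
S=dict(A=(-.06,.05),B=(.06,.05),C=(-.06,-.045),D=(.06,-.045),E=(0,0))
E
python3 - <<'E'
from tote import *
for k in S: print(k,slot(*S[k]))
plan([*slot(*S["A"]),.15],85)
E
```

```text
A [0.42658611 0.37803908]
B [0.54612947 0.36758039]
C [0.41830631 0.28340058]
D [0.53784967 0.27294189]
E [0.482 0.323]
t 4.7 pos [ 0.4701 -0.2529  0.1513] toolx yaw 96.5 j [-0.72  0.45  1.5  -0.    1.2  -2.4 ] tilt tool-y [ 0.001 -0.001 -1.   ] grip 0.312 F [-0.1  0.3 -0.3]
 twist 0.201 travel cm: in current axes [63.18  0.08 -2.81] after twist [62.47  0.08  9.83]
```

>>> {"method": "send_rows", "body": {
  "increments": [
    {"travel": [0,0,0],"twist": 0.1},
    {"travel": [0,0,0],"twist": 0.101},
    {"travel": [3.2,0,0.5],"twist": 0},
    {"travel": [5,0,0.8],"twist": 0},
    {"travel": [5,0,0.8],"twist": 0},
    {"travel": [5,0,0.8],"twist": 0},
    {"travel": [5,0,0.8],"twist": 0},
    {"travel": [5,0,0.8],"twist": 0},
    {"travel": [5,0,0.8],"twist": 0},
    {"travel": [5,0,0.8],"twist": 0},
    {"travel": [5,0,0.8],"twist": 0},
    {"travel": [5,0,0.8],"twist": 0}
  ]
}}

```text
time_s: 6.2
ee_pos: [0.4352, 0.2356, 0.1497]
eef_rot: [-0.521, -0.477, 0.478, 0.521]
ft_force: [-0.1, -0.9, -0.7]
grip_width: 0.314
```

>>> {"method": "send_rows", "body": {
  "increments": [
    {"travel": [5,0,0.8],"twist": 0},
    {"travel": [5,0,0.8],"twist": 0},
    {"travel": [4.2,0,0.6],"twist": 0},
    {"travel": [0,0,0],"twist": 0}
  ]
}}

```text
time_s: 6.7
ee_pos: [0.4254, 0.3794, 0.1492]
eef_rot: [-0.521, -0.478, 0.479, 0.521]
ft_force: [0.0, -0.8, -1.4]
grip_width: 0.313
```

Run:
```python
from tote import *
plan([*slot(*S["A"]),.022],85)
t=snap("top","t2")
```

```text
t 6.7 pos [0.4254 0.3794 0.1492] toolx yaw 85.2 j [ 0.52  0.51  1.4   0.    1.24 -0.97] tilt tool-y [-0.  0. -1.] grip 0.313 F [ 0.  -0.8 -1.4]
 twist 0.003 travel cm: in current axes [-0.13 12.72 -0.13] after twist [-0.12 12.72 -0.13]
```

View pics/t2.png

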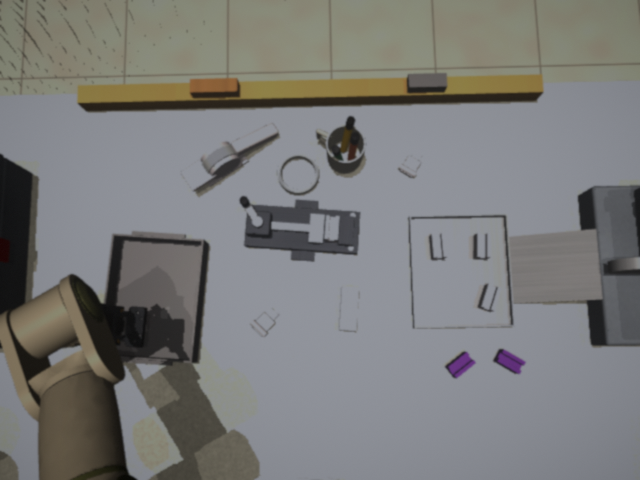

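Tote corners at (115,235) and (207,240) haven't moved, and three saddles remain in the tray. I'm lowering into the tote.

>>> {"method": "send_rows", "body": {
  "increments": [
    {"travel": [0,4,0],"twist": 0},
    {"travel": [0,4,0],"twist": 0},
    {"travel": [0,3,0],"twist": 0},
    {"travel": [0,1.7,0],"twist": 0},
    {"travel": [0,0,0],"twist": 0},
    {"travel": [0,0,0],"twist": 0}
  ]
}}

```text
time_s: 7.5
ee_pos: [0.4266, 0.3766, 0.0231]
eef_rot: [0.522, 0.477, -0.477, -0.522]
ft_force: [0.5, 0.3, 0.1]
grip_width: 0.316
```

>>> {"method": "send_rows", "body": {
  "increments": [
    {"travel": [0,0,0],"twist": 0},
    {"travel": [0,0,0],"twist": 0},
    {"travel": [0,0,0],"twist": 0},
    {"travel": [0,-3,0],"twist": 0},
    {"travel": [0,-5,0],"twist": 0},
    {"travel": [0,-5,0],"twist": 0}
  ],
  "gripper": 0.5
}}

```text
time_s: 8.25
ee_pos: [0.426, 0.3773, 0.1542]
eef_rot: [-0.521, -0.477, 0.478, 0.521]
ft_force: [0.6, 0.4, 0.2]
grip_width: 0.499
```

Run:
```python
from tote import *
plan([.580,-.263,.15],91.9)
```

```text
t 8.25 pos [0.426  0.3773 0.1542] toolx yaw 85.0 j [ 0.52  0.5   1.39  0.    1.25 -0.97] tilt tool-y [-0. -0. -1.] grip 0.499 F [0.6 0.4 0.2]
 twist -0.121 travel cm: in current axes [-62.43   0.43 -20.95] after twist [-64.5    0.43 -13.27]
```

>>> {"method": "send_rows", "body": {
  "increments": [
    {"travel": [-3,0,-0.6],"twist": -0.121},
    {"travel": [-5,0,-1],"twist": 0},
    {"travel": [-5,0,-1],"twist": 0},
    {"travel": [-5,0,-1],"twist": 0},
    {"travel": [-5,0,-1],"twist": 0},
    {"travel": [-5,0,-1],"twist": 0},
    {"travel": [-5,0,-1],"twist": 0},
    {"travel": [-5,0,-1],"twist": 0},
    {"travel": [-5,0,-1],"twist": 0},
    {"travel": [-5,0,-1],"twist": 0},
    {"travel": [-5,0,-1],"twist": 0},
    {"travel": [-5,0,-1],"twist": 0}
  ]
}}

```text
time_s: 9.75
ee_pos: [0.5579, -0.2007, 0.1529]
eef_rot: [0.492, 0.508, -0.508, -0.492]
ft_force: [0.6, 1.3, -0.8]
grip_width: 0.5
```

>>> {"method": "send_rows", "body": {
  "increments": [
    {"travel": [-4,0,-1],"twist": 0},
    {"travel": [-2.6,0,-0.7],"twist": 0},
    {"travel": [0,0,0],"twist": 0},
    {"travel": [0,0,0],"twist": 0}
  ]
}}

```text
time_s: 10.25
ee_pos: [0.5767, -0.2635, 0.1527]
eef_rot: [0.491, 0.508, -0.508, -0.492]
ft_force: [0.5, -0.0, 0.7]
grip_width: 0.501
```

Run:
```python
from h import *
plan([.580,-.263,.020],91.9)
sd=snap("side","s3"); t=snap("top","t3"); crop(sd,300,270,160,130,4.5,"s3c")
```

```text
t 10.25 pos [ 0.5767 -0.2635  0.1527] toolx yaw 91.9 j [-0.62  0.6   1.2   0.    1.34 -2.22] tilt tool-y [-0.001  0.001 -1.   ] grip 0.501 F [ 0.5 -0.   0.7]
 twist 0.001 travel cm: in current axes [ 0.03 13.27 -0.34] after twist [ 0.03 13.27 -0.34]
```

View pics/s3c.png

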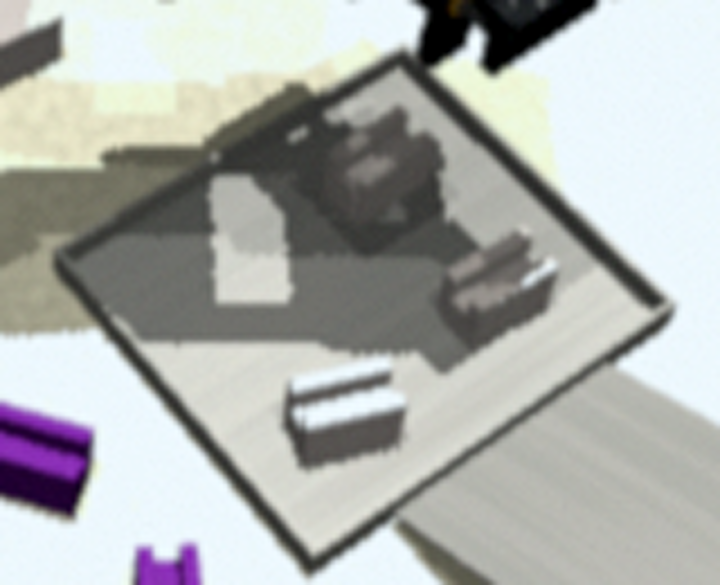

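The crop shows the target in shadow at about (385,302) full-image, unmoved. Descending.

>>> {"method": "send_rows", "body": {
  "increments": [
    {"travel": [0,3.5,-0.35],"twist": 0},
    {"travel": [0,3.5,0],"twist": 0},
    {"travel": [0,3,0],"twist": 0},
    {"travel": [0,2.2,0],"twist": 0},
    {"travel": [0,1,0],"twist": 0},
    {"travel": [0,0,0],"twist": 0}
  ]
}}

```text
time_s: 11.1
ee_pos: [0.5805, -0.2639, 0.0208]
eef_rot: [-0.491, -0.508, 0.508, 0.492]
ft_force: [0.5, 0.2, -0.1]
grip_width: 0.503
```

>>> {"method": "send_rows", "body": {
  "increments": [
    {"travel": [0,0,0],"twist": 0},
    {"travel": [0,0,0],"twist": 0},
    {"travel": [0,0,0],"twist": 0},
    {"travel": [0,0,0],"twist": 0},
    {"travel": [0,-2,0],"twist": 0},
    {"travel": [0,-4,0],"twist": 0},
    {"travel": [0,-4,0],"twist": 0},
    {"travel": [0,-3.2,0],"twist": 0}
  ],
  "gripper": 0.15
}}

```text
time_s: 12.1
ee_pos: [0.5804, -0.2644, 0.1544]
eef_rot: [0.492, 0.508, -0.508, -0.491]
ft_force: [0.1, -0.8, -1.6]
grip_width: 0.32
```

Run:
```python
from tote import *
plan([*slot(*S["B"]),.155],85)
```

```text
t 12.1 pos [ 0.5804 -0.2644  0.1544] toolx yaw 91.9 j [-0.61  0.61  1.18 -0.    1.35 -2.22] tilt tool-y [ 0.001 -0.001 -1.   ] grip 0.32 F [ 0.1 -0.8 -1.6]
 twist 0.12 travel cm: in current axes [63.28 -0.1   1.33] after twist [62.66 -0.1   8.93]
```

>>> {"method": "send_rows", "body": {
  "increments": [
    {"travel": [2.7,0,0.4],"twist": 0.12},
    {"travel": [5,0,0.7],"twist": 0},
    {"travel": [5,0,0.7],"twist": 0},
    {"travel": [5,0,0.7],"twist": 0},
    {"travel": [5,0,0.7],"twist": 0},
    {"travel": [5,0,0.7],"twist": 0},
    {"travel": [5,0,0.7],"twist": 0},
    {"travel": [5,0,0.7],"twist": 0},
    {"travel": [5,0,0.7],"twist": 0},
    {"travel": [5,0,0.7],"twist": 0},
    {"travel": [5,0,0.7],"twist": 0},
    {"travel": [5,0,0.7],"twist": 0}
  ]
}}

```text
time_s: 13.6
ee_pos: [0.5462, 0.3186, 0.1527]
eef_rot: [0.521, 0.478, -0.478, -0.521]
ft_force: [0.0, 0.8, -0.6]
grip_width: 0.314
```

>>> {"method": "send_rows", "body": {
  "increments": [
    {"travel": [5,0,0.8],"twist": 0},
    {"travel": [0,0,0],"twist": 0},
    {"travel": [0,0,0],"twist": 0}
  ]
}}

```text
time_s: 13.98
ee_pos: [0.5428, 0.3672, 0.1525]
eef_rot: [0.521, 0.478, -0.478, -0.521]
ft_force: [-0.3, -0.4, -1.1]
grip_width: 0.314
```

Run:
```python
from tote import *
plan([*slot(*S["B"]),.022],85)
t=snap("top","t4"); crop(t,80,210,160,170,3.5,"t4c")
```

```text
t 13.97 pos [0.5428 0.3672 0.1525] toolx yaw 85.0 j [ 0.41  0.64  1.13 -0.    1.38 -1.07] tilt tool-y [-0.001 -0.001 -1.   ] grip 0.314 F [-0.3 -0.4 -1.1]
 twist 0.001 travel cm: in current axes [ 0.08 13.05 -0.34] after twist [ 0.08 13.05 -0.34]
```

View pics/t4c.png

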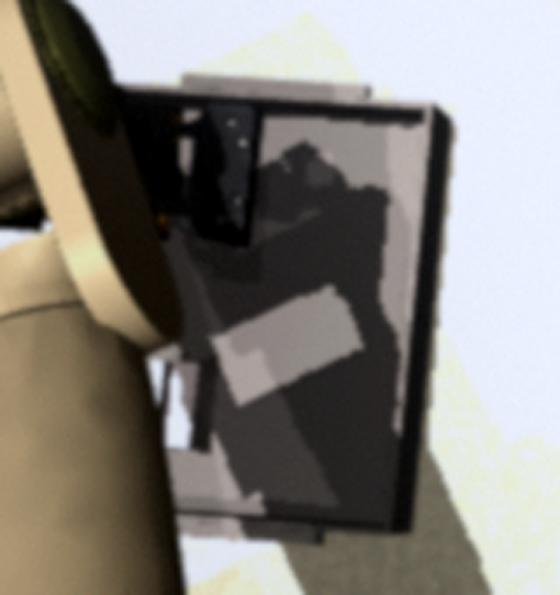

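The tote hasn't moved, and the first saddle lies at about (132,325). Lowering the second one.

>>> {"method": "send_rows", "body": {
  "increments": [
    {"travel": [0,4,-0.3],"twist": 0},
    {"travel": [0,4,0],"twist": 0},
    {"travel": [0,3.3,0],"twist": 0},
    {"travel": [0,1.7,0],"twist": 0},
    {"travel": [0,0,0],"twist": 0},
    {"travel": [0,0,0],"twist": 0}
  ]
}}

```text
time_s: 14.78
ee_pos: [0.5465, 0.367, 0.0236]
eef_rot: [0.522, 0.478, -0.477, -0.521]
ft_force: [0.2, -0.4, 0.5]
grip_width: 0.317
```

>>> {"method": "send_rows", "body": {
  "increments": [
    {"travel": [0,0,0],"twist": 0},
    {"travel": [0,0,0],"twist": 0},
    {"travel": [0,0,0],"twist": 0},
    {"travel": [0,-3,0],"twist": 0},
    {"travel": [0,-5,0],"twist": 0},
    {"travel": [0,-5,0],"twist": 0}
  ],
  "gripper": 0.5
}}

```text
time_s: 15.52
ee_pos: [0.5457, 0.3673, 0.1542]
eef_rot: [-0.521, -0.478, 0.478, 0.521]
ft_force: [0.3, 0.4, 0.2]
grip_width: 0.504
```

Run:
```python
from tote import *
plan([.577,-.355,.15],86.3)
```

```text
t 15.53 pos [0.5457 0.3673 0.1542] toolx yaw 85.0 j [ 0.41  0.64  1.12 -0.    1.38 -1.07] tilt tool-y [-0. -0. -1.] grip 0.504 F [0.3 0.4 0.2]
 twist -0.022 travel cm: in current axes [-71.68   0.43  -9.38] after twist [-71.87   0.43  -7.79]
```

>>> {"method": "send_rows", "body": {
  "increments": [
    {"travel": [-4.9,0,-0.5],"twist": -0.022},
    {"travel": [-5.5,0,-0.6],"twist": 0},
    {"travel": [-5.5,0,-0.6],"twist": 0},
    {"travel": [-5.5,0,-0.6],"twist": 0},
    {"travel": [-5.5,0,-0.6],"twist": 0},
    {"travel": [-5.5,0,-0.6],"twist": 0},
    {"travel": [-5.5,0,-0.6],"twist": 0},
    {"travel": [-5.5,0,-0.6],"twist": 0},
    {"travel": [-5.5,0,-0.6],"twist": 0},
    {"travel": [-5.5,0,-0.6],"twist": 0},
    {"travel": [-5.5,0,-0.6],"twist": 0},
    {"travel": [-5.5,0,-0.6],"twist": 0}
  ]
}}

```text
time_s: 17.02
ee_pos: [0.5732, -0.2917, 0.1529]
eef_rot: [0.516, 0.484, -0.483, -0.516]
ft_force: [0.1, 0.3, -0.5]
grip_width: 0.501
```

>>> {"method": "send_rows", "body": {
  "increments": [
    {"travel": [-4,0,-0.4],"twist": 0},
    {"travel": [-2.5,0,-0.3],"twist": 0},
    {"travel": [0,0,0],"twist": 0},
    {"travel": [0,0,0],"twist": 0}
  ]
}}

```text
time_s: 17.52
ee_pos: [0.5761, -0.3542, 0.1527]
eef_rot: [-0.516, -0.484, 0.484, 0.516]
ft_force: [-0.3, -0.3, -0.4]
grip_width: 0.498
```

Run:
```python
from h import *
plan([.577,-.355,.020],86.3)
sd=snap("side","s5"); crop(sd,300,270,160,130,4.5,"s5c")
```

```text
t 17.52 pos [ 0.5761 -0.3542  0.1527] toolx yaw 86.3 j [-0.73  0.68  1.05  0.    1.41 -2.23] tilt tool-y [-0.  0. -1.] grip 0.498 F [-0.3 -0.3 -0.4]
 twist 0.0 travel cm: in current axes [-0.08 13.27 -0.09] after twist [-0.08 13.27 -0.09]
```

View pics/s5c.png

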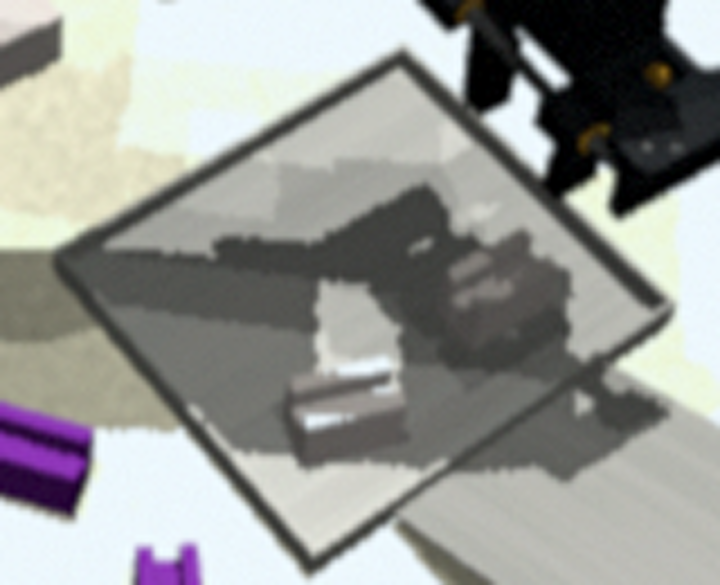

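Two saddles are left in the tray, both unmoved. The target is in shadow at about (411,332).

>>> {"method": "send_rows", "body": {
  "increments": [
    {"travel": [-0.1,3.5,-0.1],"twist": 0},
    {"travel": [0,3.5,0],"twist": 0},
    {"travel": [0,3,0],"twist": 0},
    {"travel": [0,2.2,0],"twist": 0},
    {"travel": [0,1,0],"twist": 0},
    {"travel": [0,0,0],"twist": 0}
  ]
}}

```text
time_s: 18.32
ee_pos: [0.5771, -0.3557, 0.0208]
eef_rot: [-0.516, -0.484, 0.484, 0.516]
ft_force: [-0.3, -0.1, 0.3]
grip_width: 0.497
```

>>> {"method": "send_rows", "body": {
  "increments": [
    {"travel": [0,0,0],"twist": 0},
    {"travel": [0,0,0],"twist": 0},
    {"travel": [0,0,0],"twist": 0},
    {"travel": [0,0,0],"twist": 0},
    {"travel": [0,-2,0],"twist": 0},
    {"travel": [0,-4,0],"twist": 0},
    {"travel": [0,-4,0],"twist": 0},
    {"travel": [0,-3.2,0],"twist": 0}
  ],
  "gripper": 0.15
}}

```text
time_s: 19.32
ee_pos: [0.577, -0.3564, 0.1544]
eef_rot: [0.516, 0.483, -0.484, -0.516]
ft_force: [1.2, -0.1, -1.2]
grip_width: 0.317
```

Run:
```python
from tote import *
plan([*slot(*S["D"]),.155],85)
```

```text
t 19.32 pos [ 0.577  -0.3564  0.1544] toolx yaw 86.3 j [-0.73  0.68  1.05 -0.    1.42 -2.23] tilt tool-y [ 0.001 -0.001 -1.   ] grip 0.317 F [ 1.2 -0.1 -1.2]
 twist 0.022 travel cm: in current axes [62.55 -0.11  7.98] after twist [62.35 -0.11  9.38]
```

>>> {"method": "send_rows", "body": {
  "increments": [
    {"travel": [2.3,0,0.4],"twist": 0.022},
    {"travel": [5,0,0.75],"twist": 0},
    {"travel": [5,0,0.75],"twist": 0},
    {"travel": [5,0,0.75],"twist": 0},
    {"travel": [5,0,0.75],"twist": 0},
    {"travel": [5,0,0.75],"twist": 0},
    {"travel": [5,0,0.75],"twist": 0},
    {"travel": [5,0,0.75],"twist": 0},
    {"travel": [5,0,0.75],"twist": 0},
    {"travel": [5,0,0.75],"twist": 0},
    {"travel": [5,0,0.75],"twist": 0},
    {"travel": [5,0,0.75],"twist": 0}
  ]
}}

```text
time_s: 20.82
ee_pos: [0.5397, 0.2235, 0.1528]
eef_rot: [0.521, 0.478, -0.478, -0.521]
ft_force: [0.7, -0.5, -1.2]
grip_width: 0.313
```

>>> {"method": "send_rows", "body": {
  "increments": [
    {"travel": [5,0,0.75],"twist": 0},
    {"travel": [0,0,0],"twist": 0},
    {"travel": [0,0,0],"twist": 0}
  ]
}}

```text
time_s: 21.2
ee_pos: [0.5368, 0.272, 0.1525]
eef_rot: [0.521, 0.478, -0.478, -0.521]
ft_force: [0.4, -0.5, -0.8]
grip_width: 0.316
```

Run:
```python
from tote import *
plan([*slot(*S["D"]),.022],85)
t=snap("top","t6"); crop(t,80,210,160,170,3.5,"t6c")
```

```text
t 21.2 pos [0.5368 0.272  0.1525] toolx yaw 85.0 j [ 0.27  0.55  1.3  -0.    1.29 -1.21] tilt tool-y [-0.    -0.001 -1.   ] grip 0.316 F [ 0.4 -0.5 -0.8]
 twist 0.001 travel cm: in current axes [ 0.11 13.05 -0.1 ] after twist [ 0.11 13.05 -0.1 ]
```

View pics/t6c.png

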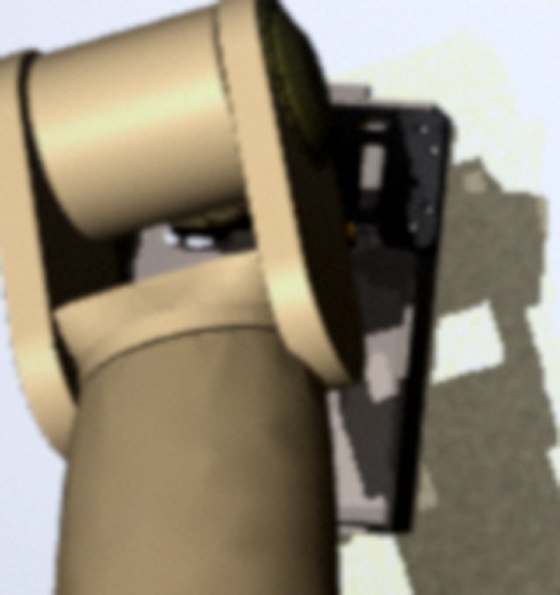

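The tote edge is still at crop (440,105) and (410,530), so it's unmoved. Lowering.

>>> {"method": "send_rows", "body": {
  "increments": [
    {"travel": [0.1,4,-0.1],"twist": 0},
    {"travel": [0,4,0],"twist": 0},
    {"travel": [0,3.3,0],"twist": 0},
    {"travel": [0,1.7,0],"twist": 0},
    {"travel": [0,0,0],"twist": 0},
    {"travel": [0,0,0],"twist": 0}
  ]
}}

```text
time_s: 22.0
ee_pos: [0.5385, 0.273, 0.0234]
eef_rot: [0.522, 0.478, -0.477, -0.521]
ft_force: [-0.5, -0.0, -0.8]
grip_width: 0.314
```

>>> {"method": "send_rows", "body": {
  "increments": [
    {"travel": [0,0,0],"twist": 0},
    {"travel": [0,0,0],"twist": 0},
    {"travel": [0,0,0],"twist": 0},
    {"travel": [0,-3,0],"twist": 0},
    {"travel": [0,-5,0],"twist": 0},
    {"travel": [0,-5,0],"twist": 0}
  ],
  "gripper": 0.5
}}

```text
time_s: 22.75
ee_pos: [0.5377, 0.2733, 0.1542]
eef_rot: [-0.521, -0.478, 0.478, 0.521]
ft_force: [1.4, 0.6, -0.3]
grip_width: 0.501
```

Run:
```python
from tote import *
plan([.473,-.3645,.15],68.5)
```

```text
t 22.75 pos [0.5377 0.2733 0.1542] toolx yaw 85.0 j [ 0.27  0.55  1.29 -0.    1.3  -1.21] tilt tool-y [-0. -0. -1.] grip 0.501 F [ 1.4  0.6 -0.3]
 twist 0.289 travel cm: in current axes [-64.1    0.43   0.92] after twist [-61.72   0.43 -17.36]
```

>>> {"method": "send_rows", "body": {
  "increments": [
    {"travel": [0,0,0],"twist": 0.145},
    {"travel": [0,0,0],"twist": 0.144},
    {"travel": [-3.7,0,-1],"twist": 0},
    {"travel": [-5,0,-1.4],"twist": 0},
    {"travel": [-5,0,-1.4],"twist": 0},
    {"travel": [-5,0,-1.4],"twist": 0},
    {"travel": [-5,0,-1.4],"twist": 0},
    {"travel": [-5,0,-1.4],"twist": 0},
    {"travel": [-5,0,-1.4],"twist": 0},
    {"travel": [-5,0,-1.4],"twist": 0},
    {"travel": [-5,0,-1.4],"twist": 0},
    {"travel": [-5,0,-1.4],"twist": 0}
  ]
}}

```text
time_s: 24.25
ee_pos: [0.4853, -0.2312, 0.153]
eef_rot: [0.585, 0.398, -0.398, -0.584]
ft_force: [0.6, 0.4, 0.3]
grip_width: 0.497
```

>>> {"method": "send_rows", "body": {
  "increments": [
    {"travel": [-5,0,-1.4],"twist": 0},
    {"travel": [-5,0,-1.4],"twist": 0},
    {"travel": [-3,0,-1],"twist": 0},
    {"travel": [0,0,0],"twist": 0},
    {"travel": [0,0,0],"twist": 0}
  ]
}}

```text
time_s: 24.88
ee_pos: [0.4734, -0.3634, 0.1527]
eef_rot: [-0.584, -0.398, 0.398, 0.585]
ft_force: [0.1, 0.5, -0.0]
grip_width: 0.501
```

Run:
```python
from h import *
plan([.473,-.3645,.020],68.5)
sd=snap("side","s7"); crop(sd,300,270,160,130,4.5,"s7c")
t=snap("top","t7"); crop(t,90,220,130,150,4,"t7c")
```

```text
t 24.88 pos [ 0.4734 -0.3634  0.1527] toolx yaw 68.5 j [-0.85  0.54  1.31  0.    1.28 -2.05] tilt tool-y [-0.     0.001 -1.   ] grip 0.501 F [ 0.1  0.5 -0. ]
 twist -0.0 travel cm: in current axes [-1.200e-01  1.327e+01 -1.000e-02] after twist [-1.200e-01  1.327e+01 -1.000e-02]
```

View pics/s7c.png

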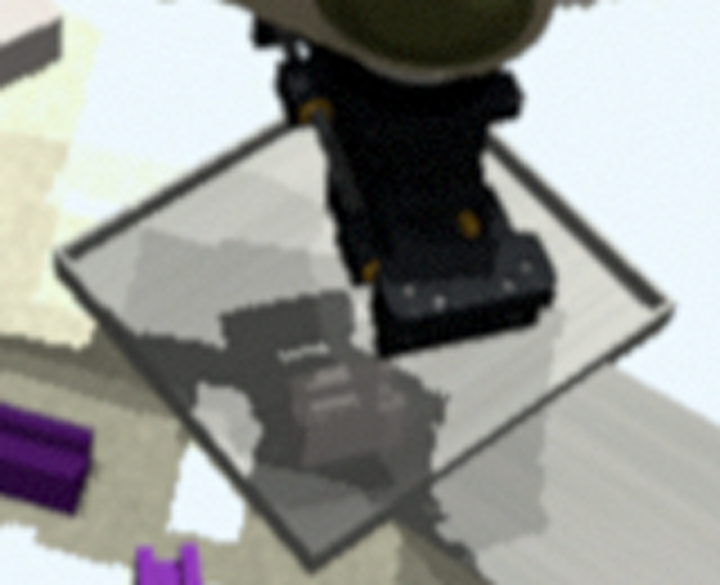

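View pics/t7c.png

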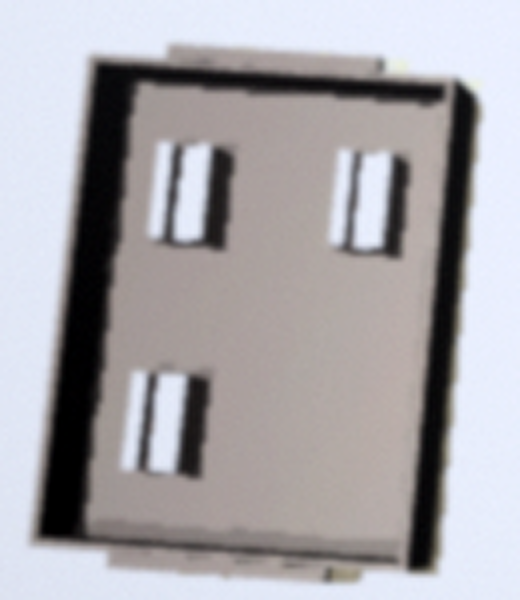

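Three saddles are in the tote, at crop (190,195), (370,200) and (160,420). The fourth is in the tray, unmoved, at about (377,358). Grasping it.

>>> {"method": "send_rows", "body": {
  "increments": [
    {"travel": [-0.1,3.5,0],"twist": 0},
    {"travel": [0,3.5,0],"twist": 0},
    {"travel": [0,3,0],"twist": 0},
    {"travel": [0,2.2,0],"twist": 0},
    {"travel": [0,1,0],"twist": 0},
    {"travel": [0,0,0],"twist": 0}
  ]
}}

```text
time_s: 25.72
ee_pos: [0.4732, -0.3649, 0.0208]
eef_rot: [-0.584, -0.398, 0.398, 0.585]
ft_force: [-0.3, -0.6, 0.1]
grip_width: 0.499
```

>>> {"method": "send_rows", "body": {
  "increments": [
    {"travel": [0,0,0],"twist": 0},
    {"travel": [0,0,0],"twist": 0},
    {"travel": [0,0,0],"twist": 0},
    {"travel": [0,0,0],"twist": 0},
    {"travel": [0,-2,0],"twist": 0},
    {"travel": [0,-4,0],"twist": 0},
    {"travel": [0,-4,0],"twist": 0},
    {"travel": [0,-3.2,0],"twist": 0}
  ],
  "gripper": 0.15
}}

```text
time_s: 26.72
ee_pos: [0.4729, -0.3654, 0.1543]
eef_rot: [0.585, 0.398, -0.398, -0.584]
ft_force: [-0.7, -0.5, -1.4]
grip_width: 0.316
```

Run:
```python
from tote import *
plan([*slot(*S["C"]),.155],85)
```

```text
t 26.73 pos [ 0.4729 -0.3654  0.1543] toolx yaw 68.5 j [-0.86  0.54  1.31 -0.    1.29 -2.05] tilt tool-y [ 0.    -0.001 -1.   ] grip 0.316 F [-0.7 -0.5 -1.4]
 twist -0.289 travel cm: in current axes [58.35 -0.11 28.89] after twist [64.16 -0.11 11.09]
```

>>> {"method": "send_rows", "body": {
  "increments": [
    {"travel": [0,0,0],"twist": -0.145},
    {"travel": [0,0,0],"twist": -0.144},
    {"travel": [4.2,0,0.8],"twist": 0},
    {"travel": [5,0,0.85],"twist": 0},
    {"travel": [5,0,0.85],"twist": 0},
    {"travel": [5,0,0.85],"twist": 0},
    {"travel": [5,0,0.85],"twist": 0},
    {"travel": [5,0,0.85],"twist": 0},
    {"travel": [5,0,0.85],"twist": 0},
    {"travel": [5,0,0.85],"twist": 0},
    {"travel": [5,0,0.85],"twist": 0},
    {"travel": [5,0,0.85],"twist": 0}
  ]
}}

```text
time_s: 28.22
ee_pos: [0.4311, 0.1336, 0.1529]
eef_rot: [0.521, 0.478, -0.478, -0.521]
ft_force: [0.8, 0.5, -1.2]
grip_width: 0.32
```

>>> {"method": "send_rows", "body": {
  "increments": [
    {"travel": [5,0,0.85],"twist": 0},
    {"travel": [5,0,0.85],"twist": 0},
    {"travel": [5,0,0.85],"twist": 0},
    {"travel": [0,0,0],"twist": 0},
    {"travel": [0,0,0],"twist": 0}
  ]
}}

```text
time_s: 28.85
ee_pos: [0.4189, 0.2833, 0.1526]
eef_rot: [0.521, 0.478, -0.478, -0.521]
ft_force: [-0.0, 0.6, -0.6]
grip_width: 0.313
```

Run:
```python
from tote import *
plan([*slot(*S["C"]),.022],85)
t=snap("top","t8"); crop(t,80,210,160,170,3.5,"t8c")
```

```text
t 28.85 pos [0.4189 0.2833 0.1526] toolx yaw 85.0 j [ 0.36  0.4   1.57 -0.    1.17 -1.12] tilt tool-y [-0.    -0.001 -1.   ] grip 0.313 F [-0.   0.6 -0.6]
 twist 0.001 travel cm: in current axes [1.000e-02 1.306e+01 5.000e-02] after twist [1.000e-02 1.306e+01 5.000e-02]
```

View pics/t8c.png

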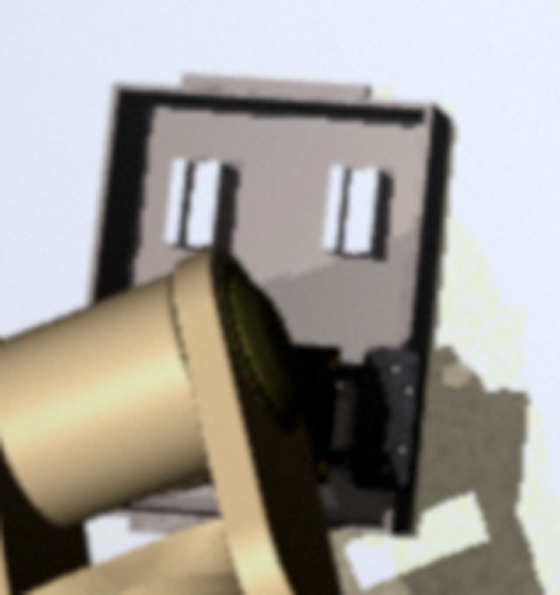

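The tote is unmoved and the upper two saddles are in place. Lowering the fourth.

>>> {"method": "send_rows", "body": {
  "increments": [
    {"travel": [0,4,0],"twist": 0},
    {"travel": [0,4,0],"twist": 0},
    {"travel": [0,3.3,0],"twist": 0},
    {"travel": [0,1.7,0],"twist": 0},
    {"travel": [0,0,0],"twist": 0},
    {"travel": [0,0,0],"twist": 0}
  ]
}}

```text
time_s: 29.65
ee_pos: [0.4195, 0.283, 0.0231]
eef_rot: [0.522, 0.478, -0.477, -0.522]
ft_force: [1.1, -0.1, -1.9]
grip_width: 0.314
```

>>> {"method": "send_rows", "body": {
  "increments": [
    {"travel": [0,0,0],"twist": 0},
    {"travel": [0,0,0],"twist": 0},
    {"travel": [0,0,0],"twist": 0},
    {"travel": [0,-3,0],"twist": 0},
    {"travel": [0,-5,0],"twist": 0},
    {"travel": [0,-5,0],"twist": 0}
  ],
  "gripper": 0.5
}}

```text
time_s: 30.4
ee_pos: [0.4188, 0.2837, 0.1542]
eef_rot: [-0.521, -0.478, 0.478, 0.521]
ft_force: [1.0, -0.0, 0.2]
grip_width: 0.5
```

Run:
```python
from tote import *
plan([.6184,-.0444,.15],84.8)
t=snap("top","t9"); crop(t,235,190,135,150,4,"t9c",True)
```

```text
t 30.4 pos [0.4188 0.2837 0.1542] toolx yaw 85.0 j [ 0.36  0.4   1.57 -0.    1.17 -1.12] tilt tool-y [-0. -0. -1.] grip 0.5 F [ 1.  -0.   0.2]
 twist 0.004 travel cm: in current axes [-30.96   0.42 -22.73] after twist [-30.86   0.42 -22.85]
```

View pics/t9.png

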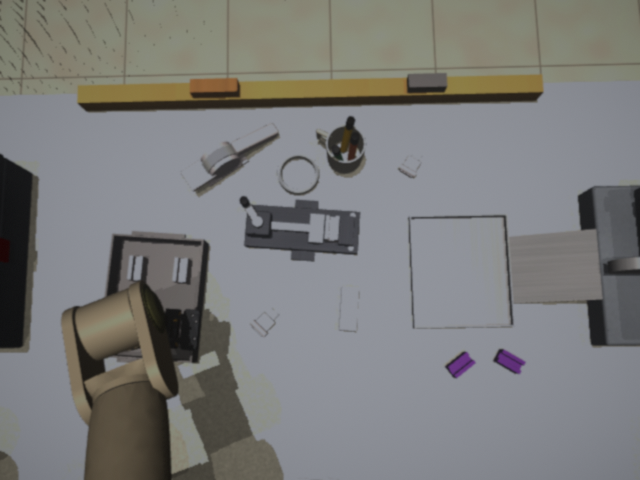

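The tray is now empty. Next is the vise saddle at (333,229).

>>> {"method": "send_rows", "body": {
  "increments": [
    {"travel": [-3.9,0,-2.9],"twist": 0},
    {"travel": [-3.9,0,-2.9],"twist": 0},
    {"travel": [-3.9,0,-2.9],"twist": 0},
    {"travel": [-3.9,0,-2.9],"twist": 0},
    {"travel": [-3.9,0,-2.9],"twist": 0},
    {"travel": [-3.9,0,-2.9],"twist": 0},
    {"travel": [-3.9,0,-2.9],"twist": 0},
    {"travel": [-3.6,0,-2.5],"twist": 0},
    {"travel": [0,0,0],"twist": 0},
    {"travel": [0,0,0],"twist": 0}
  ]
}}

```text
time_s: 31.7
ee_pos: [0.6189, -0.0432, 0.1524]
eef_rot: [-0.521, -0.478, 0.478, 0.521]
ft_force: [-0.7, 0.6, 0.6]
grip_width: 0.501
```

Run:
```python
from tote import *
plan([.6184,-.0444,.055],84.8)
t=snap("side","s10"); crop(t,230,160,160,140,4.2,"s10c",True)
```

```text
t 31.7 pos [ 0.6189 -0.0432  0.1524] toolx yaw 85.0 j [-0.26  0.58  1.24  0.    1.32 -1.74] tilt tool-y [-0.001  0.    -1.   ] grip 0.501 F [-0.7  0.6  0.6]
 twist 0.004 travel cm: in current axes [-0.12  9.74  0.04] after twist [-0.12  9.74  0.04]
```

View pics/s10c.png

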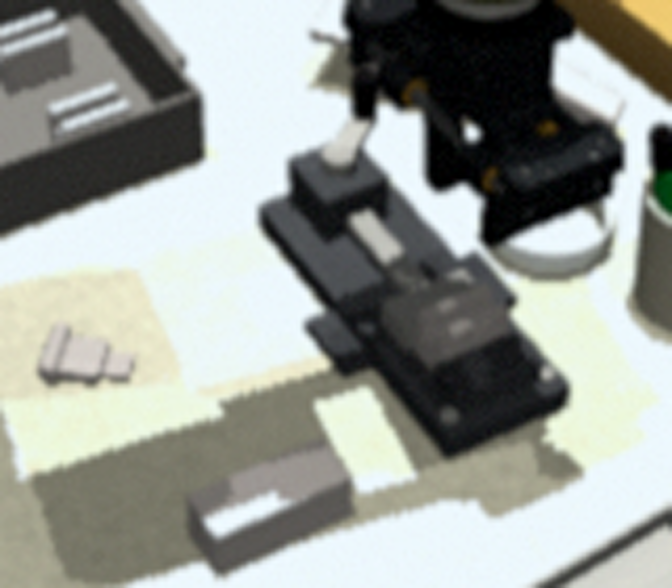

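>>> {"method": "send_rows", "body": {
  "increments": [
    {"travel": [-0.1,3.5,0],"twist": 0},
    {"travel": [0,3.2,0],"twist": 0},
    {"travel": [0,2,0],"twist": 0},
    {"travel": [0,1,0],"twist": 0},
    {"travel": [0,0,0],"twist": 0},
    {"travel": [0,0,0],"twist": 0}
  ]
}}

```text
time_s: 32.5
ee_pos: [0.6197, -0.0447, 0.0568]
eef_rot: [0.522, 0.478, -0.478, -0.521]
ft_force: [0.4, 0.2, 0.8]
grip_width: 0.498
```

>>> {"method": "send_rows", "body": {
  "increments": [
    {"travel": [0,0,0],"twist": 0},
    {"travel": [0,0,0],"twist": 0},
    {"travel": [0,0,0],"twist": 0},
    {"travel": [0,0,0],"twist": 0}
  ],
  "gripper": 0.15
}}

```text
time_s: 33.0
ee_pos: [0.6196, -0.0441, 0.0564]
eef_rot: [0.521, 0.478, -0.477, -0.521]
ft_force: [0.6, 5.9, 3.8]
grip_width: 0.313
```

>>> {"method": "send_rows", "body": {
  "increments": [
    {"travel": [0,-1,0],"twist": 0},
    {"travel": [0,-2,0],"twist": 0},
    {"travel": [0,-4,0],"twist": 0},
    {"travel": [0,-4,0],"twist": 0}
  ]
}}

```text
time_s: 33.5
ee_pos: [0.6191, -0.0453, 0.1674]
eef_rot: [0.521, 0.477, -0.478, -0.521]
ft_force: [1.1, -0.9, -0.9]
grip_width: 0.313
```

Run:
```python
from tote import *
plan([*slot(0,0),.165],85)
t=snap("side","s11"); crop(t,230,130,160,160,3.7,"s11c",True)
```

```text
t 33.5 pos [ 0.6191 -0.0453  0.1674] toolx yaw 85.0 j [-0.26  0.57  1.22 -0.    1.35 -1.75] tilt tool-y [-0.    -0.001 -1.   ] grip 0.313 F [ 1.1 -0.9 -0.9]
 twist 0.0 travel cm: in current axes [35.5   0.21 16.86] after twist [35.5   0.21 16.87]
```

View pics/s11c.png

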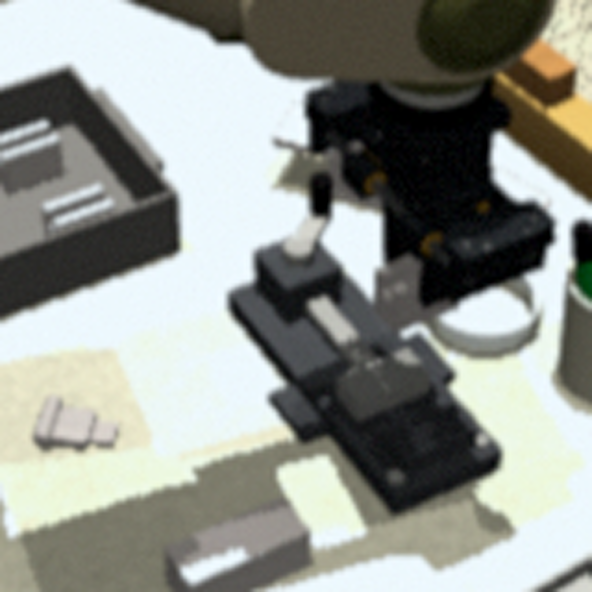

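Saddle 5 is held by its top, visible at crop (400,290), and is clear of the vise. Carrying it to the tote.

>>> {"method": "send_rows", "body": {
  "increments": [
    {"travel": [3.5,0,1.7],"twist": 0},
    {"travel": [4,0,1.9],"twist": 0},
    {"travel": [4,0,1.9],"twist": 0},
    {"travel": [4,0,1.9],"twist": 0},
    {"travel": [4,0,1.9],"twist": 0},
    {"travel": [4,0,1.9],"twist": 0},
    {"travel": [4,0,1.9],"twist": 0},
    {"travel": [4,0,1.9],"twist": 0},
    {"travel": [4,0,1.9],"twist": 0},
    {"travel": [0,0,0],"twist": 0},
    {"travel": [0,0,0],"twist": 0}
  ]
}}

```text
time_s: 34.92
ee_pos: [0.482, 0.3228, 0.1659]
eef_rot: [0.522, 0.478, -0.478, -0.521]
ft_force: [-0.2, -0.2, -1.1]
grip_width: 0.315
```

Run:
```python
from tote import *
plan([*slot(0,0),.040],85)
t=snap("top","t12"); crop(t,80,210,160,170,3.5,"t12c",True)
```

```text
t 34.92 pos [0.482  0.3228 0.1659] toolx yaw 85.0 j [ 0.39  0.5   1.35 -0.    1.29 -1.1 ] tilt tool-y [ 0.    -0.001 -1.   ] grip 0.315 F [-0.2 -0.2 -1.1]
 twist 0.0 travel cm: in current axes [3.000e-02 1.259e+01 1.000e-02] after twist [3.000e-02 1.259e+01 1.000e-02]
```

View pics/t12c.png

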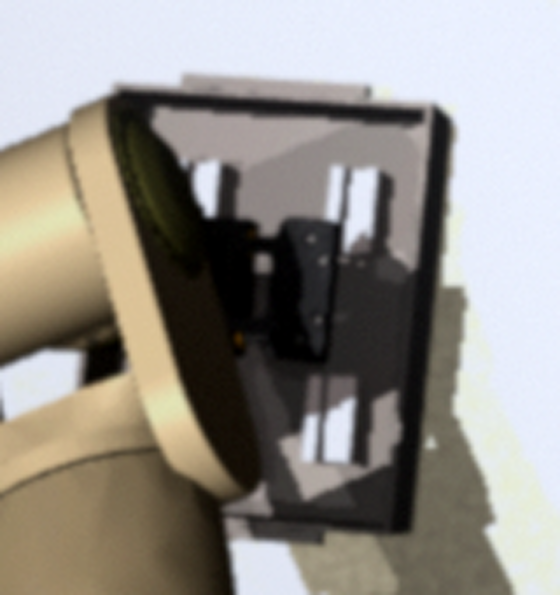

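The central slot is free and the tote is unmoved. Lowering.

>>> {"method": "send_rows", "body": {
  "increments": [
    {"travel": [0,4,0],"twist": 0},
    {"travel": [0,4,0],"twist": 0},
    {"travel": [0,3,0],"twist": 0},
    {"travel": [0,1.6,0],"twist": 0},
    {"travel": [0,0,0],"twist": 0},
    {"travel": [0,0,0],"twist": 0}
  ]
}}

```text
time_s: 35.72
ee_pos: [0.4823, 0.3233, 0.0406]
eef_rot: [0.522, 0.478, -0.477, -0.521]
ft_force: [-0.5, -0.1, -0.4]
grip_width: 0.318
```

>>> {"method": "send_rows", "body": {
  "increments": [
    {"travel": [0,0,0],"twist": 0},
    {"travel": [0,0,0],"twist": 0},
    {"travel": [0,0,0],"twist": 0},
    {"travel": [0,-3,0],"twist": 0},
    {"travel": [0,-5,0],"twist": 0},
    {"travel": [0,-5,0],"twist": 0}
  ],
  "gripper": 0.45
}}

```text
time_s: 36.48
ee_pos: [0.4815, 0.3234, 0.1712]
eef_rot: [-0.521, -0.478, 0.478, 0.521]
ft_force: [1.1, 0.3, -0.2]
grip_width: 0.452
```

Run:
```python
from h import *
# move toward the knob, wait above
plan([.62,.131,.18],85)
```

```text
t 36.48 pos [0.4815 0.3234 0.1712] toolx yaw 85.0 j [ 0.39  0.5   1.34  0.    1.31 -1.1 ] tilt tool-y [-0. -0. -1.] grip 0.452 F [ 1.1  0.3 -0.2]
 twist 0.0 travel cm: in current axes [-17.97  -0.88 -15.46] after twist [-17.96  -0.88 -15.47]
```

>>> {"method": "send_rows", "body": {
  "increments": [
    {"travel": [-5,-2,1],"twist": 0},
    {"travel": [-5,-2,1],"twist": 0},
    {"travel": [-5,-2,1],"twist": 0},
    {"travel": [-5,-2,1],"twist": 0},
    {"travel": [0,0,0],"twist": 0}
  ]
}}

```text
time_s: 37.1
ee_pos: [0.4244, 0.1257, 0.2513]
eef_rot: [0.523, 0.478, -0.476, -0.521]
ft_force: [0.5, 0.7, -0.1]
grip_width: 0.449
```

Run:
```python
from h import *
t=snap("top","t13");s=snap("side","s13")
crop(t,80,180,300,180,2.6,"t13c"); crop(s,150,130,260,200,3,"s13c")
```

```text
(no output)
```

View pics/t13c.png

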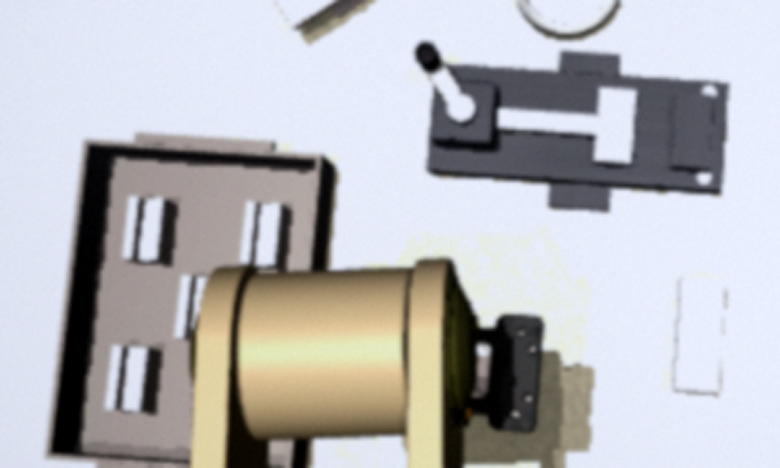

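View pics/s13c.png

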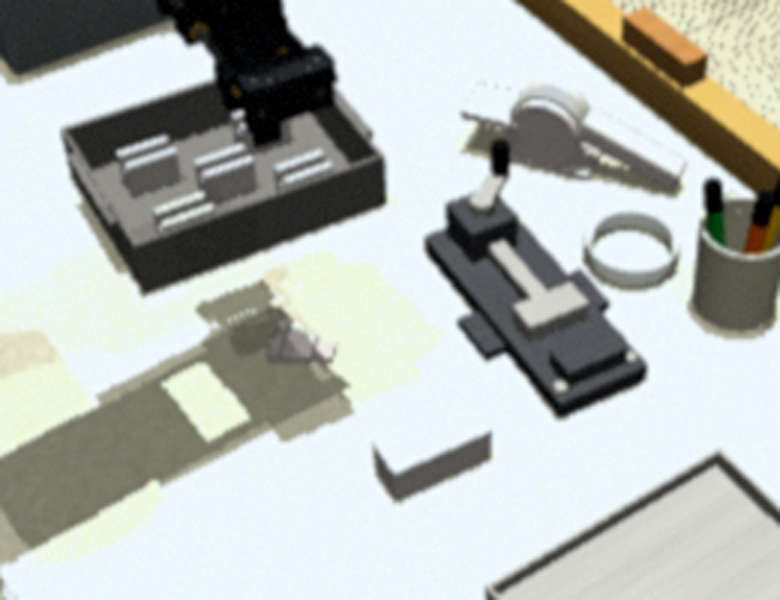

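```bash
cat > knob.py <<'E'
from h import *
def blob(im,x0,y0,w,h,thr):
    g=im[y0:y0+h,x0:x0+w].max(2); n,l,s,c=cv2.connectedComponentsWithStats((g<thr).astype(np.uint8))
    for i in range(1,n):
        if s[i,4]>8: print("  ",s[i],c[i]+[x0,y0])
E
python3 - <<'E'
from knob import *
t=cv2.imread("pics/t13.png");s=cv2.imread("pics/s13.png")
print(t[198:206,240:250].max(2)); 
for thr in (25,40): blob(t,232,190,26,24,thr); blob(s,305,170,24,22,thr)
E
```

```text
[[ 83  48  38  39  40  42  58  96 134 149]
 [ 65  41  40  42  41  41  46  69 109 140]
 [ 60  40  41  42  43  43  42  51  82 125]
 [ 65  42  41  42  45  43  41  41  63 108]
 [ 75  47  43  44  44  44  39  34  48  91]
 [ 97  61  44  41  41  37  33  30  38  69]
 [127  90  51  34  33  30  29  30  37  60]
 [145 119  74  41  31  30  30  34  47  69]]
   [ 9  7  6 11 53] [316.47169811 181.81132075]
   [11 12  6  5 18] [245.83333333 204.        ]
   [ 8  6  7 12 64] [316.390625 181.3125  ]
```

Run:
```python
from knob import *
t=cv2.imread("pics/t13.png");s=cv2.imread("pics/s13.png")
blob(t,232,190,26,19,70)
m=(t[194:208,238:252].max(2)<70); ys,xs=np.nonzero(m); print(xs.min()+238,xs.max()+238,ys.min()+194,ys.max()+194,xs.mean()+238,ys.mean()+194)
print(cast("top",[[xs.mean()+238,ys.mean()+194]],.085),cast("side",[[316.4,181.5]],.085))
ax=np.array([.6335,.107])
for z in (.07,.085,.1): print(proj("top",[.672,.131,z]),proj("side",[.672,.131,z]))
print(t[218:228,250:264].max(2))
```

```text
[ 8  7 10 11 74] [244.45945946 201.77027027]
240 249 197 207 244.45945945945945 201.77027027027026
[[0.67057449 0.13189343 0.085     ]] [[0.67265985 0.13505433 0.085     ]]
[[245.84747292 202.71921888]] [[316.97964908 186.52564405]]
[[244.89963544 201.07539954]] [[317.06402182 182.36446148]]
[[243.92922613 199.39243422]] [[317.1496517  178.14127782]]
[[ 93 125 146 154 155 154 154 154 154 152 145 122  88  74]
 [ 78 105 136 151 155 155 154 154 154 153 150 136 103  78]
 [ 75  97 130 149 154 154 155 154 155 154 153 145 117  80]
 [ 77  99 131 150 154 154 155 155 154 154 154 147 117  79]
 [ 76  96 127 148 154 155 154 154 154 154 152 142 110  74]
 [ 75  90 118 142 152 154 154 154 154 154 149 131  96  69]
 [ 74  79  98 124 142 150 152 152 152 149 138 112  76  65]
 [ 74  74  77  94 116 132 142 144 138 128 110  82  65  70]
 [ 73  73  71  72  79  95 112 114 101  85  68  59  64  73]
 [ 73  74  72  70  69  69  73  70  62  56  58  62  69  74]]
```

Run:
```python
from h import *
plan([.6715,.133,.15],85)
```

```text
t 37.2 pos [0.4246 0.1278 0.2498] toolx yaw 85.0 j [ 0.02  0.19  1.57  0.    1.38 -1.46] tilt tool-y [ 0.001  0.    -1.   ] grip 0.449 F [0.9 0.6 0.3]
 twist -0.0 travel cm: in current axes [  2.68   9.99 -24.54] after twist [  2.67   9.99 -24.55]
```

>>> {"method": "send_rows", "body": {
  "increments": [
    {"travel": [0.5,0,-4],"twist": 0},
    {"travel": [0.5,1,-4],"twist": 0},
    {"travel": [0.5,2,-4],"twist": 0},
    {"travel": [0.4,2,-4],"twist": 0},
    {"travel": [0.4,2,-4],"twist": 0},
    {"travel": [0.4,2,-3],"twist": 0},
    {"travel": [0,1,-1.5],"twist": 0},
    {"travel": [0,0,0],"twist": 0},
    {"travel": [0,0,0],"twist": 0}
  ]
}}

```text
time_s: 38.33
ee_pos: [0.6704, 0.1338, 0.1506]
eef_rot: [0.521, 0.478, -0.478, -0.521]
ft_force: [-0.6, -0.4, 0.4]
grip_width: 0.452
```

Run:
```python
from h import *
plan([.6715,.133,.085],85)
t=snap("side","s14"); crop(t,250,90,140,120,5,"s14c")
```

```text
t 38.33 pos [0.6704 0.1338 0.1506] toolx yaw 85.1 j [ 0.02  0.69  1.03  0.    1.42 -1.46] tilt tool-y [ 0.001  0.    -1.   ] grip 0.452 F [-0.6 -0.4  0.4]
 twist 0.001 travel cm: in current axes [-0.07  6.56 -0.11] after twist [-0.07  6.56 -0.11]
```

View pics/s14c.png

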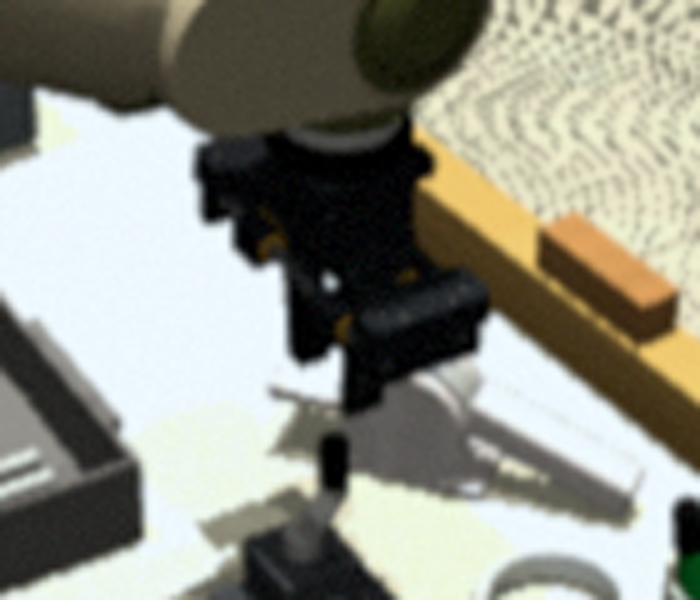

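The fingers straddle the upright knob at crop (333,465). Descending and gripping.

>>> {"method": "send_rows", "body": {
  "increments": [
    {"travel": [0,2.5,-0.1],"twist": 0},
    {"travel": [0,2.5,0],"twist": 0},
    {"travel": [0,1.5,0],"twist": 0},
    {"travel": [0,0,0],"twist": 0},
    {"travel": [0,0,0],"twist": 0}
  ]
}}

```text
time_s: 39.0
ee_pos: [0.6724, 0.1333, 0.0861]
eef_rot: [0.522, 0.478, -0.477, -0.521]
ft_force: [0.1, 0.4, -0.7]
grip_width: 0.448
```

>>> {"method": "send_rows", "body": {
  "increments": [
    {"travel": [0,0,0],"twist": 0},
    {"travel": [0,0,0],"twist": 0},
    {"travel": [0,0,0],"twist": 0},
    {"travel": [0,0,0],"twist": 0},
    {"travel": [0,0,0],"twist": 0}
  ],
  "gripper": 0.05,
  "force": 15
}}

```text
time_s: 39.62
ee_pos: [0.6721, 0.1334, 0.0851]
eef_rot: [0.521, 0.478, -0.478, -0.521]
ft_force: [0.1, 0.6, 2.7]
grip_width: 0.199
```

```bash
cat > circ.py <<'E'
from h import *
C=np.array([.6333,.1074]); r=.045
def arc(a0,da,n,C=C,r=r,p=None):
    """world angle a0 deg -> a0+n*da, rows in tool axes; first row from the present position"""
    o,M=st(); q=o["ee_pos"][:2] if p is None else np.array(p); out=[]
    for i in range(1,n+1):
        a=np.radians(a0+i*da); t=C+r*np.array([np.cos(a),np.sin(a)])
        d=M.T@np.array([*(t-q),0])*100; out.append((round(d[0],2),round(d[2],2))); q=t
    print(out)
E
python3 - <<'E'
from circ import *
plan([.6715,.133,.085],85)
o,_=st(); d=o["ee_pos"][:2]-C; a=np.degrees(np.arctan2(d[1],d[0])); print(a,np.hypot(*d)); arc(a,12,12)
E
```

```text
t 39.62 pos [0.6721 0.1334 0.0851] toolx yaw 85.0 j [ 0.02  0.75  1.1   0.    1.28 -1.46] tilt tool-y [ 0.001  0.    -1.   ] grip 0.199 F [0.1 0.6 2.7]
 twist 0.001 travel cm: in current axes [-0.04  0.01  0.06] after twist [-0.04  0.01  0.06]
33.76481049919828 0.046711140585080975
[(np.float64(0.56), np.float64(0.8)), (np.float64(0.52), np.float64(0.79)), (np.float64(0.34), np.float64(0.88)), (np.float64(0.15), np.float64(0.93)), (np.float64(-0.04), np.float64(0.94)), (np.float64(-0.24), np.float64(0.91)), (np.float64(-0.42), np.float64(0.84)), (np.float64(-0.59), np.float64(0.73)), (np.float64(-0.73), np.float64(0.6)), (np.float64(-0.84), np.float64(0.43)), (np.float64(-0.91), np.float64(0.25)), (np.float64(-0.94), np.float64(0.05))]
```

>>> {"method": "send_rows", "body": {
  "increments": [
    {"travel": [0.56,0,0.8],"twist": 0},
    {"travel": [0.52,0,0.79],"twist": 0},
    {"travel": [0.34,0,0.88],"twist": 0},
    {"travel": [0.15,0,0.93],"twist": 0},
    {"travel": [-0.04,0,0.94],"twist": 0}
  ]
}}

```text
time_s: 40.25
ee_pos: [0.6302, 0.1539, 0.0852]
eef_rot: [-0.521, -0.479, 0.477, 0.521]
ft_force: [2.6, 5.3, 2.5]
grip_width: 0.196
```

Run:
```python
from circ import *
o,_=st(); d=o["ee_pos"][:2]-C; a=np.degrees(np.arctan2(d[1],d[0])); print(o["ee_pos"],o["ft_force"],a,np.hypot(*d),o["grip_width"]); arc(a,12,12)
```

```text
[0.63019495 0.15394082 0.08515827] [2.6087634  5.33643794 2.53907574] 93.81692824344663 0.04664428145558622 0.19566970165084444
[(np.float64(-0.4), np.float64(0.88)), (np.float64(-0.42), np.float64(0.84)), (np.float64(-0.59), np.float64(0.73)), (np.float64(-0.73), np.float64(0.6)), (np.float64(-0.84), np.float64(0.43)), (np.float64(-0.91), np.float64(0.25)), (np.float64(-0.94), np.float64(0.05)), (np.float64(-0.93), np.float64(-0.14)), (np.float64(-0.88), np.float64(-0.33)), (np.float64(-0.79), np.float64(-0.51)), (np.float64(-0.67), np.float64(-0.66)), (np.float64(-0.52), np.float64(-0.79))]
```

```bash
sed -i 's/^C=.*/C=np.array([.6343,.1090])/' circ.py
python3 - <<'E'
from circ import *
o,_=st(); d=o["ee_pos"][:2]-C; a=np.degrees(np.arctan2(d[1],d[0])); print(a,np.hypot(*d)); 
a0=np.radians(94); arc(a,12,9,p=[.6304,.1523])
E
```

```text
Traceback (most recent call last):
  File "circ.py", line 3, in <module>
    def arc(a0,da,n,C=C,r=r,p=None):
                          ^
NameError: name 'r' is not defined. Did you mean: 'R'?
```

```bash
sed -i 's/^C=.*/C=np.array([.6343,.1090]); r=.045/' circ.py
python3 - <<'E'
from circ import *
o,_=st(); d=o["ee_pos"][:2]-C; a=np.degrees(np.arctan2(d[1],d[0])); print(a,np.hypot(*d)); 
arc(a,12,9,p=[.6304,.1523])
E
```

```text
95.21911084674778 0.0451279123836325
[(np.float64(-0.11), np.float64(0.94)), (np.float64(-0.44), np.float64(0.83)), (np.float64(-0.61), np.float64(0.72)), (np.float64(-0.74), np.float64(0.58)), (np.float64(-0.85), np.float64(0.41)), (np.float64(-0.91), np.float64(0.23)), (np.float64(-0.94), np.float64(0.03)), (np.float64(-0.93), np.float64(-0.17)), (np.float64(-0.87), np.float64(-0.35))]
```

>>> {"method": "send_rows", "body": {
  "increments": [
    {"travel": [-0.11,0,0.94],"twist": 0},
    {"travel": [-0.44,0,0.83],"twist": 0},
    {"travel": [-0.61,0,0.72],"twist": 0},
    {"travel": [-0.74,0,0.58],"twist": 0},
    {"travel": [-0.85,0,0.41],"twist": 0},
    {"travel": [-0.91,0,0.23],"twist": 0}
  ]
}}

```text
time_s: 41.0
ee_pos: [0.5898, 0.1183, 0.0851]
eef_rot: [0.521, 0.478, -0.478, -0.521]
ft_force: [3.9, 2.3, 4.7]
grip_width: 0.198
```

Run:
```python
from circ import *
o,_=st(); d=o["ee_pos"][:2]-C; a=np.degrees(np.arctan2(d[1],d[0])); print(o["ee_pos"],o["ft_force"],a,np.hypot(*d),o["grip_width"]); 
b=np.radians(95.22+72); p=C+.045*np.array([np.cos(b),np.sin(b)]); print("cmd",p)
arc(167.22,12,12,p=p)
```

```text
[0.58983351 0.11834573 0.08507455] [3.92640273 2.28981739 4.69081319] 168.13063997444004 0.04543799678952063 0.1983876346699477
cmd [0.5904148  0.11895436]
[(np.float64(-0.94), np.float64(0.03)), (np.float64(-0.93), np.float64(-0.17)), (np.float64(-0.87), np.float64(-0.36)), (np.float64(-0.78), np.float64(-0.53)), (np.float64(-0.65), np.float64(-0.68)), (np.float64(-0.5), np.float64(-0.8)), (np.float64(-0.32), np.float64(-0.89)), (np.float64(-0.13), np.float64(-0.93)), (np.float64(0.07), np.float64(-0.94)), (np.float64(0.26), np.float64(-0.9)), (np.float64(0.44), np.float64(-0.83)), (np.float64(0.61), np.float64(-0.72))]
```

Forces are low and the path tracks well. Continuing.

>>> {"method": "send_rows", "body": {
  "increments": [
    {"travel": [-0.94,0,0.03],"twist": 0},
    {"travel": [-0.93,0,-0.17],"twist": 0},
    {"travel": [-0.87,0,-0.36],"twist": 0},
    {"travel": [-0.78,0,-0.53],"twist": 0},
    {"travel": [-0.65,0,-0.68],"twist": 0},
    {"travel": [-0.5,0,-0.8],"twist": 0},
    {"travel": [-0.32,0,-0.89],"twist": 0}
  ]
}}

```text
time_s: 41.88
ee_pos: [0.6193, 0.0664, 0.085]
eef_rot: [-0.521, -0.478, 0.478, 0.522]
ft_force: [-0.9, 7.3, 7.3]
grip_width: 0.2
```

Run:
```python
from circ import *
o,_=st(); d=o["ee_pos"][:2]-C; a=np.degrees(np.arctan2(d[1],d[0])); print(o["ee_pos"],o["ft_force"],a,np.hypot(*d),o["grip_width"]); 
b=np.radians(167.22+84); p=C+.045*np.array([np.cos(b),np.sin(b)]); print("cmd",p)
```

```text
[0.61933534 0.06644171 0.08497438] [-0.92845771  7.32793852  7.33518275] -109.37307394132307 0.04511262315935011 0.19972245808005495
cmd [0.61981291 0.06639572]
```

Run:
```python
from circ import *
b=np.radians(311.22); p=C+.045*np.array([np.cos(b),np.sin(b)]); print("cmd",p)
arc(311.22,12,10,p=p)
```

```text
cmd [0.66395284 0.07515168]
[(np.float64(0.74), np.float64(-0.58)), (np.float64(0.85), np.float64(-0.41)), (np.float64(0.91), np.float64(-0.22)), (np.float64(0.94), np.float64(-0.03)), (np.float64(0.93), np.float64(0.17)), (np.float64(0.87), np.float64(0.36)), (np.float64(0.78), np.float64(0.53)), (np.float64(0.65), np.float64(0.68)), (np.float64(0.5), np.float64(0.8)), (np.float64(0.32), np.float64(0.89))]
```

>>> {"method": "send_rows", "body": {
  "increments": [
    {"travel": [-0.13,0,-0.93],"twist": 0},
    {"travel": [0.07,0,-0.94],"twist": 0},
    {"travel": [0.26,0,-0.9],"twist": 0},
    {"travel": [0.44,0,-0.83],"twist": 0},
    {"travel": [0.61,0,-0.72],"twist": 0}
  ]
}}

```text
time_s: 42.5
ee_pos: [0.6629, 0.0745, 0.085]
eef_rot: [-0.521, -0.477, 0.478, 0.522]
ft_force: [-4.2, 0.5, 8.8]
grip_width: 0.201
```

>>> {"method": "send_rows", "body": {
  "increments": [
    {"travel": [0.74,0,-0.58],"twist": 0},
    {"travel": [0.85,0,-0.41],"twist": 0},
    {"travel": [0.91,0,-0.22],"twist": 0},
    {"travel": [0.94,0,-0.03],"twist": 0},
    {"travel": [0.93,0,0.17],"twist": 0},
    {"travel": [0.87,0,0.36],"twist": 0},
    {"travel": [0.78,0,0.53],"twist": 0},
    {"travel": [0.65,0,0.68],"twist": 0},
    {"travel": [0.5,0,0.8],"twist": 0},
    {"travel": [0.32,0,0.89],"twist": 0}
  ]
}}

```text
time_s: 43.75
ee_pos: [0.6486, 0.1518, 0.0851]
eef_rot: [0.522, 0.478, -0.477, -0.521]
ft_force: [4.5, 1.8, 4.7]
grip_width: 0.198
```

>>> {"method": "send_rows", "body": {
  "increments": [
    {"travel": [0,0,0],"twist": 0},
    {"travel": [0,0,0],"twist": 0},
    {"travel": [0,0,0],"twist": 0},
    {"travel": [0,-3,0],"twist": 0},
    {"travel": [0,-5,0],"twist": 0}
  ],
  "gripper": 0.6
}}

```text
time_s: 44.38
ee_pos: [0.6476, 0.1512, 0.1637]
eef_rot: [-0.52, -0.476, 0.479, 0.522]
ft_force: [0.5, -0.2, 0.6]
grip_width: 0.6
```

Run:
```python
from h import *
plan([.5,-.076,.2],85)
```

```text
t 44.38 pos [0.6476 0.1512 0.1637] toolx yaw 85.0 j [ 0.05  0.65  1.07 -0.    1.42 -1.43] tilt tool-y [-0.005 -0.    -1.   ] grip 0.6 F [ 0.5 -0.2  0.6]
 twist 0.0 travel cm: in current axes [-23.92  -3.55  12.74] after twist [-23.92  -3.55  12.74]
```

>>> {"method": "send_rows", "body": {
  "increments": [
    {"travel": [-4.8,-1,2.1],"twist": 0},
    {"travel": [-4.8,-1,2.1],"twist": 0},
    {"travel": [-4.8,-1,2.1],"twist": 0},
    {"travel": [-4.8,-1,2.1],"twist": 0},
    {"travel": [-4.8,0,2.1],"twist": 0},
    {"travel": [-4.8,0,2.1],"twist": 0},
    {"travel": [-4.8,0,2.1],"twist": 0},
    {"travel": [-4.8,0,2.1],"twist": 0},
    {"travel": [0,0,0],"twist": 0}
  ]
}}

```text
time_s: 45.5
ee_pos: [0.4462, -0.2191, 0.2046]
eef_rot: [-0.522, -0.476, 0.477, 0.523]
ft_force: [0.1, 0.8, -0.1]
grip_width: 0.598
```

Run:
```python
from h import *
t=snap("top","t15");s=snap("side","s15")
crop(t,230,180,150,160,3.7,"t15c"); crop(s,230,160,160,140,4.2,"s15c")
```

```text
(no output)
```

View pics/t15c.png

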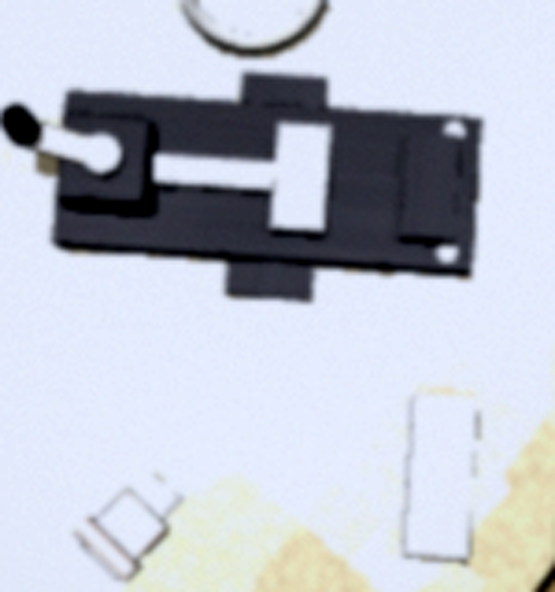

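View pics/s15c.png

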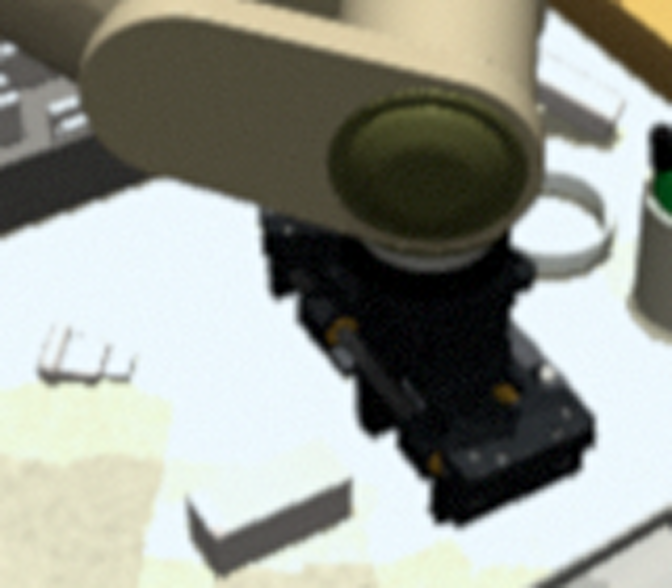

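Run:
```python
from h import *
T=lambda a:np.array(a)/3.7+[230,180]
print("mjaw",cast("top",T([[332,125],[325,232]]),.04)[:,:2]); print("fjaw",cast("top",T([[406,135],[400,238]]),.04)[:,:2])
print("fjaw outer",cast("top",T([[455,138],[448,242]]),.04)[:,:2])
print("bar top", cast("top",T([[412,400],[404,556],[470,563],[478,410]]),[.0,.0,.0,.036])[:,:2])
print("knob",cast("top",T([[21,125]]),.09)[0])
ca,sa=np.cos(np.radians(-5.2)),np.sin(np.radians(-5.2)); M=np.array([[ca,-sa],[sa,ca]])
C=np.array([.6343,.1090]); print("origin from crank axis",C-M[:,1]*.15)
t=cv2.imread("pics/t15.png"); crop(t,330,205,40,50,12,"fj"); crop(t,330,275,40,65,9,"bar15")
```

```text
mjaw [[ 0.65191762 -0.02007704]
 [ 0.59070183 -0.01501889]]
fjaw [[ 0.64527862 -0.06177115]
 [ 0.58644805 -0.0570173 ]]
fjaw outer [[ 0.64297557 -0.08937824]
 [ 0.58363921 -0.08385118]]
bar top [[ 0.49885064 -0.06259219]
 [ 0.41063316 -0.05594704]
 [ 0.40605432 -0.09313246]
 [ 0.4895009  -0.098165  ]]
knob [0.64499606 0.14894332 0.09      ]
origin from crank axis [ 0.62070511 -0.04038266]
```

View pics/fj.png

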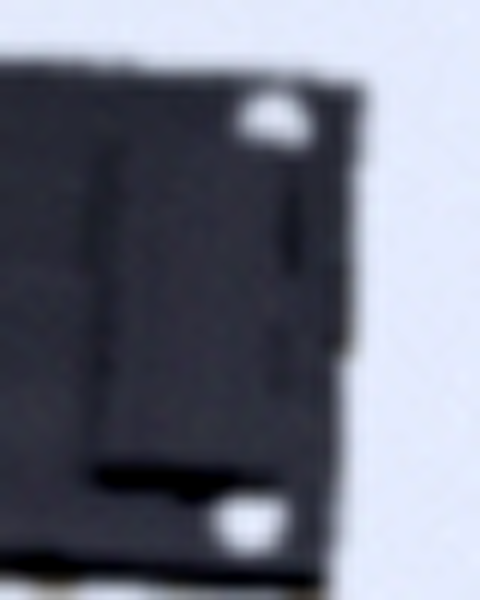

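View pics/bar15.png

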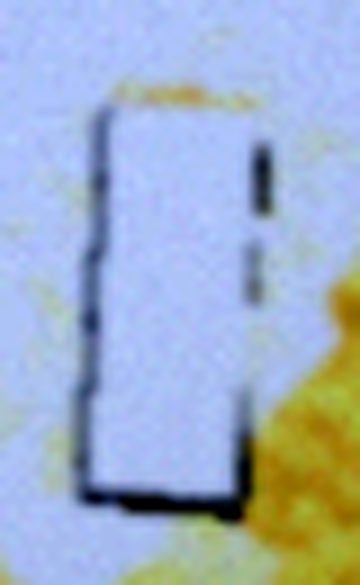

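The jaw gap now measures about 42 mm. The bar is the plain 90 × 36 block at (349,308), with its centre at about (0.4545,−0.077). It's the only ungrooved bright bar in the scene, and the bar15 crop confirms it. Going to it.

Run:
```python
from h import *
plan([.4546,-.077,.10],85.6)
```

```text
t 45.6 pos [ 0.4475 -0.2165  0.2046] toolx yaw 85.0 j [-0.69  0.33  1.52  0.    1.3  -2.17] tilt tool-y [-0.     0.001 -1.   ] grip 0.597 F [-0.1  0.9 -0.2]
 twist -0.011 travel cm: in current axes [13.96 10.47  0.51] after twist [13.96 10.47  0.35]
```

>>> {"method": "send_rows", "body": {
  "increments": [
    {"travel": [4,0,0.1],"twist": -0.011},
    {"travel": [4,2,0.1],"twist": 0},
    {"travel": [4,3,0.1],"twist": 0},
    {"travel": [2,3.5,0.05],"twist": 0},
    {"travel": [0,2,0],"twist": 0},
    {"travel": [0,0,0],"twist": 0},
    {"travel": [0,0,0],"twist": 0}
  ],
  "force": 45
}}

```text
time_s: 46.48
ee_pos: [0.4557, -0.0763, 0.1005]
eef_rot: [0.519, 0.481, -0.481, -0.518]
ft_force: [0.5, 0.2, -0.1]
grip_width: 0.601
```

Run:
```python
from h import *
plan([.4546,-.077,.032],85.6)
t=snap("side","s16"); crop(t,230,160,160,140,4.2,"s16c")
```

```text
t 46.48 pos [ 0.4557 -0.0763  0.1005] toolx yaw 85.7 j [-0.42  0.41  1.76  0.    0.97 -1.92] tilt tool-y [ 0.001 -0.    -1.   ] grip 0.601 F [ 0.5  0.2 -0.1]
 twist 0.002 travel cm: in current axes [-0.07  6.85  0.11] after twist [-0.07  6.85  0.11]
```

View pics/s16c.png

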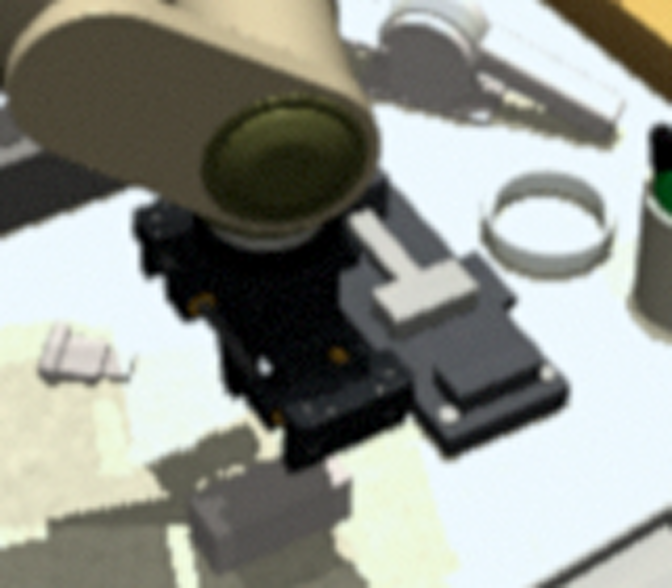

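>>> {"method": "send_rows", "body": {
  "increments": [
    {"travel": [0,3,0.1],"twist": 0},
    {"travel": [0,2.3,0],"twist": 0},
    {"travel": [0,1.5,0],"twist": 0},
    {"travel": [0,0,0],"twist": 0},
    {"travel": [0,0,0],"twist": 0}
  ]
}}

```text
time_s: 47.15
ee_pos: [0.4547, -0.0768, 0.0327]
eef_rot: [0.519, 0.481, -0.48, -0.518]
ft_force: [0.8, 0.7, 0.3]
grip_width: 0.597
```

>>> {"method": "send_rows", "body": {
  "increments": [
    {"travel": [0,0,0],"twist": 0},
    {"travel": [0,0,0],"twist": 0},
    {"travel": [0,0,0],"twist": 0},
    {"travel": [0,0,0],"twist": 0},
    {"travel": [0,0,0],"twist": 0}
  ],
  "gripper": 0.25
}}

```text
time_s: 47.78
ee_pos: [0.4543, -0.0764, 0.0323]
eef_rot: [0.519, 0.481, -0.48, -0.518]
ft_force: [-0.7, 2.9, 6.8]
grip_width: 0.4
```

Run:
```python
from h import *
plan([.6197,-.038,.13],84.8)
```

```text
t 47.77 pos [ 0.4543 -0.0764  0.0323] toolx yaw 85.7 j [-0.42  0.53  1.83  0.    0.78 -1.92] tilt tool-y [ 0.001 -0.    -1.   ] grip 0.4 F [-0.7  2.9  6.8]
 twist 0.015 travel cm: in current axes [  5.08  -9.76 -16.21] after twist [  5.32  -9.76 -16.13]
```

>>> {"method": "send_rows", "body": {
  "increments": [
    {"travel": [0,-2,0],"twist": 0},
    {"travel": [0,-4,0],"twist": 0},
    {"travel": [0,-3.8,0],"twist": 0.015},
    {"travel": [1.3,0,-4],"twist": 0},
    {"travel": [1.3,0,-4],"twist": 0},
    {"travel": [1.3,0,-4],"twist": 0},
    {"travel": [0.9,0,-2.7],"twist": 0},
    {"travel": [0.5,0,-1.4],"twist": 0},
    {"travel": [0,0,0],"twist": 0},
    {"travel": [0,0,0],"twist": 0},
    {"travel": [0,0,0],"twist": 0}
  ]
}}

```text
time_s: 49.15
ee_pos: [0.6187, -0.0385, 0.1298]
eef_rot: [-0.522, -0.477, 0.477, 0.522]
ft_force: [-0.4, -0.2, -3.2]
grip_width: 0.403
```

Run:
```python
from h import *
plan([.6197,-.038,.055],84.8)
t=snap("side","s17"); crop(t,230,110,160,160,3.7,"s17c")
t=snap("top","t17"); crop(t,270,150,130,120,4.6,"t17c")
```

```text
t 49.15 pos [ 0.6187 -0.0385  0.1298] toolx yaw 84.8 j [-0.25  0.6   1.27 -0.    1.27 -1.73] tilt tool-y [-0. -0. -1.] grip 0.403 F [-0.4 -0.2 -3.2]
 twist -0.0 travel cm: in current axes [ 0.06  7.48 -0.1 ] after twist [ 0.06  7.48 -0.1 ]
```

View pics/s17c.png

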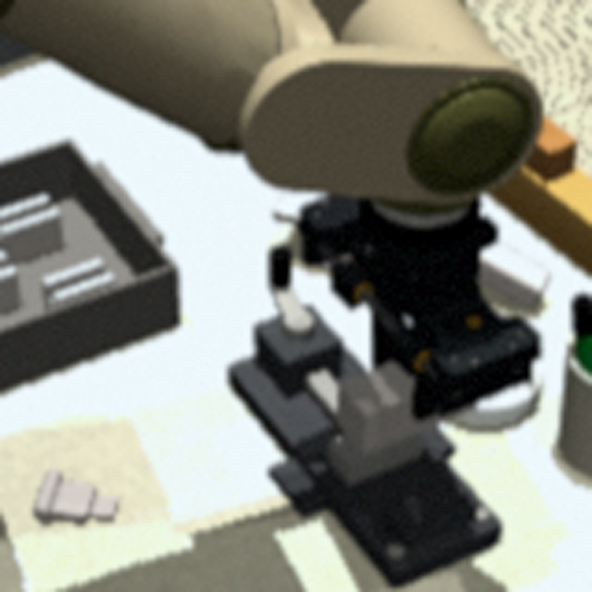

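View pics/t17c.png

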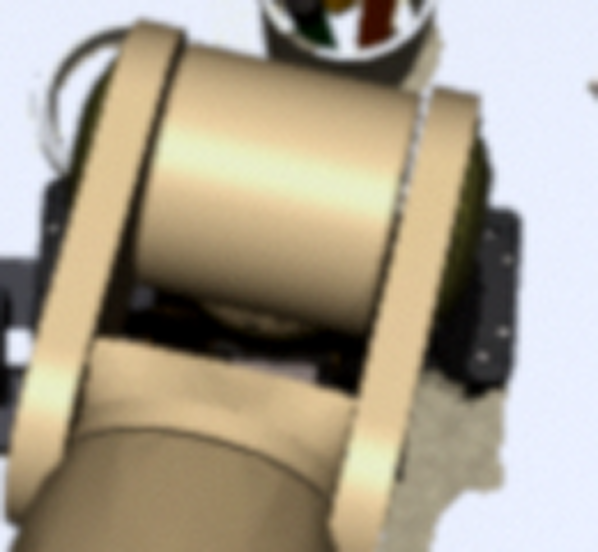

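The bar hangs level over the jaws. Lowering in steps and watching the force.

>>> {"method": "send_rows", "body": {
  "increments": [
    {"travel": [0.05,2.5,-0.1],"twist": 0},
    {"travel": [0,2.5,0],"twist": 0},
    {"travel": [0,0.8,0],"twist": 0},
    {"travel": [0,0.5,0],"twist": 0},
    {"travel": [0,0.3,0],"twist": 0}
  ]
}}

```text
time_s: 49.88
ee_pos: [0.6207, -0.038, 0.0643]
eef_rot: [0.523, 0.477, -0.477, -0.522]
ft_force: [0.2, -0.8, -2.9]
grip_width: 0.403
```

>>> {"method": "send_rows", "body": {
  "increments": [
    {"travel": [0,0.3,0],"twist": 0},
    {"travel": [0,0.3,0],"twist": 0},
    {"travel": [0,0,0],"twist": 0}
  ]
}}

```text
time_s: 50.25
ee_pos: [0.6203, -0.0379, 0.0576]
eef_rot: [-0.522, -0.477, 0.477, 0.522]
ft_force: [0.4, -0.1, -3.7]
grip_width: 0.403
```

>>> {"method": "send_rows", "body": {
  "increments": [
    {"travel": [0,0.2,0],"twist": 0},
    {"travel": [0,0.15,0],"twist": 0},
    {"travel": [0,0,0],"twist": 0},
    {"travel": [0,0,0],"twist": 0}
  ]
}}

```text
time_s: 50.75
ee_pos: [0.6204, -0.0379, 0.0544]
eef_rot: [0.522, 0.477, -0.477, -0.522]
ft_force: [-1.0, -0.4, -1.5]
grip_width: 0.405
```

>>> {"method": "send_rows", "body": {
  "increments": [
    {"travel": [0,0,0],"twist": 0},
    {"travel": [0,0,0],"twist": 0},
    {"travel": [0,0,0],"twist": 0},
    {"travel": [0,-2,0],"twist": 0},
    {"travel": [0,-4,0],"twist": 0},
    {"travel": [0,-5,0],"twist": 0},
    {"travel": [-2,0,4],"twist": 0},
    {"travel": [-3,0,5],"twist": 0},
    {"travel": [-3,0,5],"twist": 0},
    {"travel": [-4,0,5],"twist": 0},
    {"travel": [-4,0,3],"twist": 0},
    {"travel": [0,0,0],"twist": 0}
  ],
  "gripper": 0.55
}}

```text
time_s: 52.25
ee_pos: [0.3866, -0.1782, 0.1646]
eef_rot: [0.524, 0.476, -0.476, -0.523]
ft_force: [0.3, 1.0, 0.6]
grip_width: 0.551
```

Run:
```python
from h import *
plan([.5,-.2,.2],84.8)
t=snap("side","s18"); crop(t,230,160,160,140,4.2,"s18c")
t=snap("top","t18"); crop(t,230,170,150,130,4.5,"t18c")
```

```text
t 52.25 pos [ 0.3866 -0.1782  0.1646] toolx yaw 84.5 j [-0.71  0.26  1.76 -0.    1.12 -2.19] tilt tool-y [ 0.    -0.001 -1.   ] grip 0.551 F [0.3 1.  0.6]
 twist -0.005 travel cm: in current axes [ -1.09  -3.53 -11.5 ] after twist [ -1.15  -3.53 -11.49]
```

View pics/s18c.png

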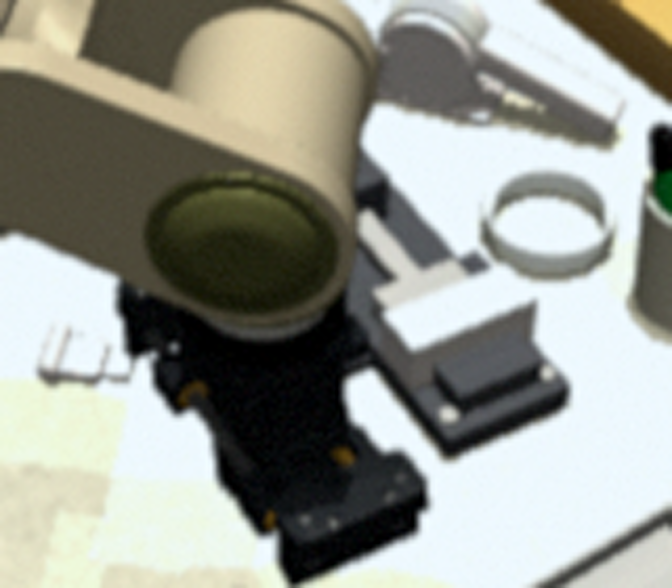

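View pics/t18c.png

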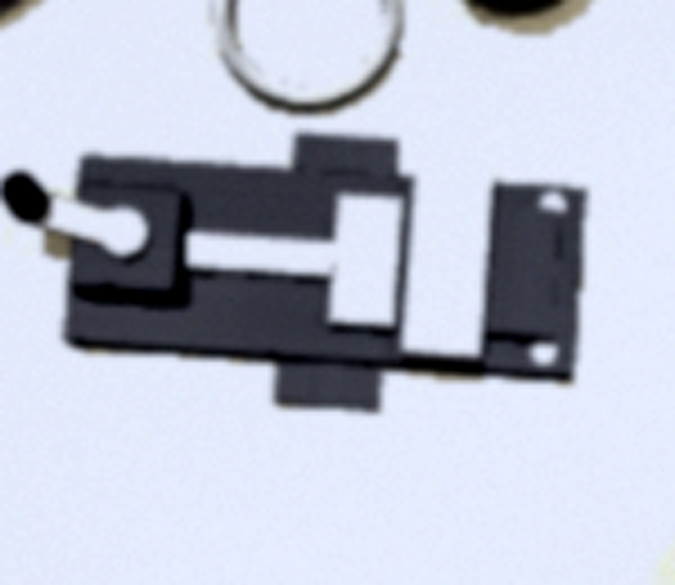

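Run:
```python
from h import *
T=lambda a:np.array(a)/4.5+[230,170]
S=lambda a:np.array(a)/4.2+[230,160]
ca,sa=np.cos(np.radians(-5.2)),np.sin(np.radians(-5.2)); M=np.array([[ca,-sa],[sa,ca]]); O=np.array([.6193,-.0415])
f=lambda P:np.round((P[:,:2]-O)@M*1000,1)
print("bar near end top view",f(cast("top",T([[403,352],[482,357]]),.058)))
print("bar side edges", f(cast("top",T([[411,180],[402,350],[494,183],[484,350]]),.058)))
print("mjaw",f(cast("top",T([[336,194],[405,197],[396,327],[330,323]]),.04)))
print("bar side-view corners",f(cast("side",S([[383,308],[415,350],[537,300],[500,262]]),.058)))
print("base near ends(x)",f(cast("top",T([[68,340],[572,378],[82,155],[587,186]]),.012)))
```

```text
bar near end top view [[-44.9  19. ]
 [-44.7 -17. ]]
bar side edges [[ 35.   21.1]
 [-44.   19.5]
 [ 36.2 -17. ]
 [-41.4 -17.6]]
mjaw [[ 29.8  55.9]
 [ 30.6  23.7]
 [-30.8  23.4]
 [-31.1  54. ]]
bar side-view corners [[-40.5  24. ]
 [-42.  -15.9]
 [ 45.3 -17. ]
 [ 43.8  22.4]]
base near ends(x) [[-43.5 178.2]
 [-44.7 -60.1]
 [ 46.1 179.8]
 [ 47.8 -61.4]]
```

Run:
```python
from h import *
t=cv2.imread("pics/t18.png"); m=(t[196:224,228:245].max(2)<70); ys,xs=np.nonzero(m); print(xs.mean()+228,ys.mean()+196,cast("top",[[xs.mean()+228,ys.mean()+196]],.085))
plan([.6485,.1518,.15],84.8)
```

```text
235.23287671232876 213.67123287671234 [[0.64630803 0.1505695  0.085     ]]
t 52.35 pos [ 0.3882 -0.1766  0.1645] toolx yaw 84.7 j [-0.71  0.26  1.76  0.    1.12 -2.19] tilt tool-y [ 0.001 -0.    -1.   ] grip 0.547 F [ 0.2  0.2 -0.3]
 twist -0.001 travel cm: in current axes [ 35.09   1.46 -22.9 ] after twist [ 35.06   1.46 -22.94]
```

>>> {"method": "send_rows", "body": {
  "increments": [
    {"travel": [4,0,-2.5],"twist": 0},
    {"travel": [4,0,-2.6],"twist": 0},
    {"travel": [4,0,-2.6],"twist": 0},
    {"travel": [4,0,-2.6],"twist": 0},
    {"travel": [4,0,-2.6],"twist": 0},
    {"travel": [4,0,-2.6],"twist": 0},
    {"travel": [4,0,-2.6],"twist": 0},
    {"travel": [4,0.5,-2.6],"twist": 0},
    {"travel": [3.1,1,-2.2],"twist": 0},
    {"travel": [0,0,0],"twist": 0},
    {"travel": [0,0,0],"twist": 0}
  ]
}}

```text
time_s: 53.72
ee_pos: [0.6474, 0.1532, 0.1491]
eef_rot: [-0.522, -0.477, 0.477, 0.522]
ft_force: [-0.3, 0.4, 1.1]
grip_width: 0.546
```

Run:
```python
from h import *
plan([.648,.1515,.085],84.8)
```

```text
t 53.73 pos [0.6474 0.1532 0.1491] toolx yaw 84.9 j [ 0.05  0.66  1.1  -0.    1.38 -1.43] tilt tool-y [-0.001 -0.    -1.   ] grip 0.546 F [-0.3  0.4  1.1]
 twist 0.001 travel cm: in current axes [-0.16  6.41 -0.07] after twist [-0.16  6.41 -0.07]
```

>>> {"method": "send_rows", "body": {
  "increments": [
    {"travel": [-0.15,2.5,-0.1],"twist": 0},
    {"travel": [0,2.5,0],"twist": 0},
    {"travel": [0,1.4,0],"twist": 0},
    {"travel": [0,0,0],"twist": 0},
    {"travel": [0,0,0],"twist": 0}
  ]
}}

```text
time_s: 54.35
ee_pos: [0.6492, 0.1507, 0.0865]
eef_rot: [0.523, 0.477, -0.476, -0.522]
ft_force: [-0.4, 0.4, -0.0]
grip_width: 0.548
```

>>> {"method": "send_rows", "body": {
  "increments": [
    {"travel": [0,0,0],"twist": 0},
    {"travel": [0,0,0],"twist": 0},
    {"travel": [0,0,0],"twist": 0},
    {"travel": [0,0,0],"twist": 0},
    {"travel": [0,0,0],"twist": 0},
    {"travel": [0,0,0],"twist": 0}
  ],
  "gripper": 0.05,
  "force": 20
}}

```text
time_s: 55.1
ee_pos: [0.649, 0.1517, 0.0855]
eef_rot: [-0.522, -0.478, 0.476, 0.522]
ft_force: [0.9, 5.5, -0.2]
grip_width: 0.196
```

Run:
```python
from circ import *
o,_=st(); p=o["ee_pos"][:2];d=p-C; a=np.degrees(np.arctan2(d[1],d[0])); print(o["ee_pos"],o["ft_force"],a,np.hypot(*d),o["grip_width"]); 
arc(a,-12,12,p=p); 
b=np.radians(a-144); arc(a-144,-12,8,p=C+.045*np.array([np.cos(b),np.sin(b)]))
```

```text
[0.64899103 0.15171689 0.08549741] [ 0.85014531  5.48863477 -0.19530543] 71.02107253553373 0.04517254719780881 0.1963404810998601
[(np.float64(-0.34), np.float64(-0.88)), (np.float64(-0.5), np.float64(-0.8)), (np.float64(-0.65), np.float64(-0.68)), (np.float64(-0.78), np.float64(-0.53)), (np.float64(-0.87), np.float64(-0.36)), (np.float64(-0.93), np.float64(-0.17)), (np.float64(-0.94), np.float64(0.03)), (np.float64(-0.91), np.float64(0.22)), (np.float64(-0.85), np.float64(0.41)), (np.float64(-0.74), np.float64(0.58)), (np.float64(-0.61), np.float64(0.72)), (np.float64(-0.44), np.float64(0.83))]
[(np.float64(-0.26), np.float64(0.9)), (np.float64(-0.07), np.float64(0.94)), (np.float64(0.13), np.float64(0.93)), (np.float64(0.32), np.float64(0.89)), (np.float64(0.5), np.float64(0.8)), (np.float64(0.65), np.float64(0.68)), (np.float64(0.78), np.float64(0.53)), (np.float64(0.87), np.float64(0.36))]
```

>>> {"method": "send_rows", "body": {
  "increments": [
    {"travel": [-0.26,0,-0.88],"twist": 0},
    {"travel": [-0.5,0,-0.8],"twist": 0},
    {"travel": [-0.65,0,-0.68],"twist": 0},
    {"travel": [-0.78,0,-0.53],"twist": 0},
    {"travel": [-0.87,0,-0.36],"twist": 0},
    {"travel": [-0.93,0,-0.17],"twist": 0}
  ]
}}

```text
time_s: 55.85
ee_pos: [0.6797, 0.107, 0.0855]
eef_rot: [0.523, 0.477, -0.477, -0.522]
ft_force: [1.2, 3.6, 2.0]
grip_width: 0.195
```

>>> {"method": "send_rows", "body": {
  "increments": [
    {"travel": [-0.94,0,0.03],"twist": 0},
    {"travel": [-0.91,0,0.22],"twist": 0},
    {"travel": [-0.85,0,0.41],"twist": 0},
    {"travel": [-0.74,0,0.58],"twist": 0},
    {"travel": [-0.61,0,0.72],"twist": 0},
    {"travel": [-0.44,0,0.83],"twist": 0}
  ]
}}

```text
time_s: 56.6
ee_pos: [0.6467, 0.0656, 0.0854]
eef_rot: [-0.522, -0.477, 0.477, 0.522]
ft_force: [2.0, 4.2, 4.6]
grip_width: 0.195
```

Run:
```python
from circ import *
o,_=st(); p=o["ee_pos"][:2];d=p-C; a=np.degrees(np.arctan2(d[1],d[0])); print(o["ee_pos"],o["ft_force"],a,np.hypot(*d),o["grip_width"]);
```

```text
[0.64669584 0.06563818 0.08540469] [2.03489434 4.24424383 4.61057956] -74.04635963395283 0.04509883246757438 0.19451319768078207
```

>>> {"method": "send_rows", "body": {
  "increments": [
    {"travel": [-0.26,0,0.9],"twist": 0},
    {"travel": [-0.07,0,0.94],"twist": 0},
    {"travel": [0.13,0,0.93],"twist": 0},
    {"travel": [0.32,0,0.89],"twist": 0},
    {"travel": [0.5,0,0.8],"twist": 0}
  ]
}}

```text
time_s: 57.22
ee_pos: [0.6037, 0.0762, 0.0854]
eef_rot: [0.523, 0.477, -0.476, -0.522]
ft_force: [8.2, 4.6, 1.1]
grip_width: 0.196
```

>>> {"method": "send_rows", "body": {
  "increments": [
    {"travel": [0.65,0,0.68],"twist": 0},
    {"travel": [0.78,0,0.53],"twist": 0},
    {"travel": [0.87,0,0.36],"twist": 0}
  ]
}}

```text
time_s: 57.6
ee_pos: [0.5904, 0.0999, 0.0854]
eef_rot: [0.523, 0.477, -0.476, -0.521]
ft_force: [8.2, 0.6, 2.4]
grip_width: 0.195
```

Run:
```python
from circ import *
o,_=st(); p=o["ee_pos"][:2];d=p-C; a=np.degrees(np.arctan2(d[1],d[0])); print(o["ee_pos"],o["ft_force"],a,np.hypot(*d),o["grip_width"]); 
b=np.radians(71-240); q=C+.045*np.array([np.cos(b),np.sin(b)]); print("cmd",q); arc(71-240,-6,8,p=q)
```

```text
[0.59042014 0.09989282 0.08541987] [8.17319402 0.60402268 2.43028166] -168.2748401802562 0.04481498921228585 0.19541873152586087
cmd [0.59012678 0.1004136 ]
[(np.float64(0.46), np.float64(0.11)), (np.float64(0.47), np.float64(0.06)), (np.float64(0.47), np.float64(0.01)), (np.float64(0.47), np.float64(-0.04)), (np.float64(0.46), np.float64(-0.09)), (np.float64(0.45), np.float64(-0.14)), (np.float64(0.43), np.float64(-0.18)), (np.float64(0.41), np.float64(-0.23))]
```

>>> {"method": "send_rows", "body": {
  "increments": [
    {"travel": [0.46,0,0.11],"twist": 0},
    {"travel": [0.47,0,0.06],"twist": 0}
  ]
}}

```text
time_s: 57.85
ee_pos: [0.5896, 0.109, 0.0854]
eef_rot: [0.523, 0.477, -0.477, -0.521]
ft_force: [4.8, -1.6, 2.7]
grip_width: 0.195
```

>>> {"method": "send_rows", "body": {
  "increments": [
    {"travel": [0.47,0,0.01],"twist": 0},
    {"travel": [0,0,0],"twist": 0}
  ]
}}

```text
time_s: 58.1
ee_pos: [0.5898, 0.1139, 0.0854]
eef_rot: [0.523, 0.477, -0.477, -0.521]
ft_force: [5.3, -0.8, 2.5]
grip_width: 0.196
```

>>> {"method": "send_rows", "body": {
  "increments": [
    {"travel": [0.47,0,-0.04],"twist": 0},
    {"travel": [0,0,0],"twist": 0}
  ]
}}

```text
time_s: 58.35
ee_pos: [0.5905, 0.1185, 0.0854]
eef_rot: [0.523, 0.477, -0.477, -0.522]
ft_force: [4.5, -1.2, 3.8]
grip_width: 0.196
```

>>> {"method": "send_rows", "body": {
  "increments": [
    {"travel": [0.46,0,-0.09],"twist": 0},
    {"travel": [0,0,0],"twist": 0}
  ]
}}

```text
time_s: 58.6
ee_pos: [0.5916, 0.1227, 0.0854]
eef_rot: [0.523, 0.476, -0.477, -0.522]
ft_force: [4.4, -3.3, 4.4]
grip_width: 0.198
```

>>> {"method": "send_rows", "body": {
  "increments": [
    {"travel": [0.45,0,-0.14],"twist": 0},
    {"travel": [0,0,0],"twist": 0}
  ]
}}

```text
time_s: 58.85
ee_pos: [0.5932, 0.1268, 0.0854]
eef_rot: [0.523, 0.476, -0.477, -0.522]
ft_force: [2.8, -5.2, 5.3]
grip_width: 0.198
```

>>> {"method": "send_rows", "body": {
  "increments": [
    {"travel": [0.43,0,-0.18],"twist": 0},
    {"travel": [0,0,0],"twist": 0}
  ]
}}

```text
time_s: 59.1
ee_pos: [0.595, 0.1307, 0.0853]
eef_rot: [0.523, 0.476, -0.478, -0.522]
ft_force: [0.5, -6.1, 6.6]
grip_width: 0.195
```

>>> {"method": "send_rows", "body": {
  "increments": [
    {"travel": [0.41,0,-0.23],"twist": 0},
    {"travel": [0,0,0],"twist": 0}
  ]
}}

```text
time_s: 59.35
ee_pos: [0.5973, 0.1344, 0.0853]
eef_rot: [0.522, 0.475, -0.478, -0.522]
ft_force: [-1.6, -7.8, 8.1]
grip_width: 0.193
```

>>> {"method": "send_rows", "body": {
  "increments": [
    {"travel": [0.38,0,-0.27],"twist": 0},
    {"travel": [0,0,0],"twist": 0}
  ]
}}

```text
time_s: 59.6
ee_pos: [0.5999, 0.1379, 0.0853]
eef_rot: [0.522, 0.475, -0.479, -0.522]
ft_force: [-3.5, -9.0, 9.7]
grip_width: 0.2
```

>>> {"method": "send_rows", "body": {
  "increments": [
    {"travel": [0.35,0,-0.31],"twist": 0},
    {"travel": [0,0,0],"twist": 0}
  ]
}}

```text
time_s: 59.85
ee_pos: [0.6028, 0.1411, 0.0853]
eef_rot: [-0.522, -0.475, 0.479, 0.522]
ft_force: [-6.4, -7.5, 9.9]
grip_width: 0.199
```

Run:
```python
from circ import *
o,_=st(); p=o["ee_pos"][:2];d=p-C; a=np.degrees(np.arctan2(d[1],d[0])); print(o["ee_pos"],o["ft_force"],a,np.hypot(*d),o["grip_width"]); 
b=np.radians(71-240-66); q=C+.045*np.array([np.cos(b),np.sin(b)]); print("cmd",q); arc(71-240-66,-6,8,p=q)
t=snap("side","s20"); crop(t,230,140,160,140,4.2,"s20c")
```

```text
[0.60284969 0.14108734 0.08526746] [-6.43133582 -7.52127834  9.91072328] 134.4255710957556 0.04493015579076743 0.1994178540541714
cmd [0.60848906 0.14586184]
[(np.float64(0.28), np.float64(-0.38)), (np.float64(0.24), np.float64(-0.4)), (np.float64(0.2), np.float64(-0.43)), (np.float64(0.15), np.float64(-0.44)), (np.float64(0.11), np.float64(-0.46)), (np.float64(0.06), np.float64(-0.47)), (np.float64(0.01), np.float64(-0.47)), (np.float64(-0.04), np.float64(-0.47))]
```

View pics/s20c.png

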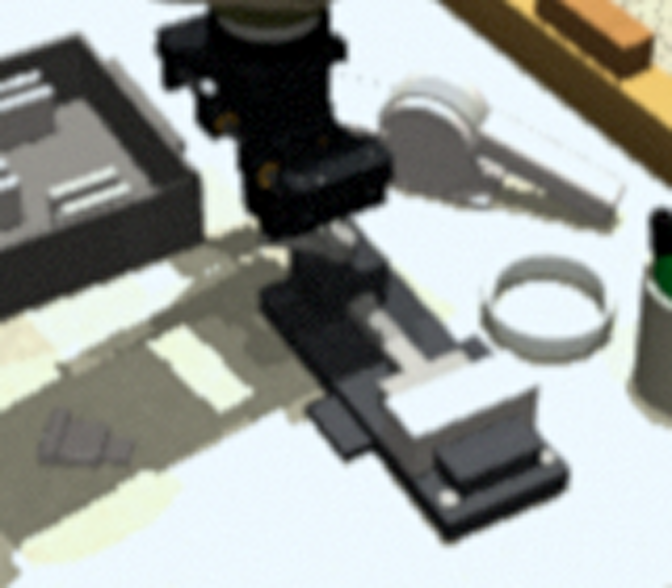

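Contact started near 173° in the vise frame and the tangential force is now about 10 N. Tightening a little further with a stronger hold on the knob.

>>> {"method": "send_rows", "body": {
  "increments": [
    {"travel": [0,0,0],"twist": 0},
    {"travel": [0.31,0,-0.35],"twist": 0},
    {"travel": [0,0,0],"twist": 0}
  ],
  "force": 40
}}

```text
time_s: 60.28
ee_pos: [0.6061, 0.1439, 0.0853]
eef_rot: [-0.522, -0.474, 0.479, 0.523]
ft_force: [-8.5, -8.3, 11.7]
grip_width: 0.19
```

>>> {"method": "send_rows", "body": {
  "increments": [
    {"travel": [0.28,0,-0.38],"twist": 0},
    {"travel": [0,0,0],"twist": 0}
  ]
}}

```text
time_s: 60.52
ee_pos: [0.6096, 0.1466, 0.0852]
eef_rot: [-0.521, -0.474, 0.48, 0.523]
ft_force: [-11.7, -6.5, 12.9]
grip_width: 0.193
```

>>> {"method": "send_rows", "body": {
  "increments": [
    {"travel": [0.24,0,-0.4],"twist": 0},
    {"travel": [0,0,0],"twist": 0}
  ]
}}

```text
time_s: 60.78
ee_pos: [0.6133, 0.1488, 0.0852]
eef_rot: [-0.521, -0.474, 0.48, 0.523]
ft_force: [-13.3, -5.4, 14.7]
grip_width: 0.189
```

>>> {"method": "send_rows", "body": {
  "increments": [
    {"travel": [0,0,0],"twist": 0},
    {"travel": [0,0,0],"twist": 0},
    {"travel": [0,0,0],"twist": 0},
    {"travel": [0,0,0],"twist": 0}
  ],
  "gripper": 0.5
}}

```text
time_s: 61.28
ee_pos: [0.6161, 0.1501, 0.0848]
eef_rot: [-0.522, -0.476, 0.477, 0.522]
ft_force: [-0.5, 0.6, -1.1]
grip_width: 0.496
```

>>> {"method": "send_rows", "body": {
  "increments": [
    {"travel": [0,-2,0],"twist": 0},
    {"travel": [0,-4,0],"twist": 0},
    {"travel": [0,-4,0],"twist": 0},
    {"travel": [0,-2,4],"twist": 0},
    {"travel": [0,0,5],"twist": 0},
    {"travel": [0,0,5],"twist": 0},
    {"travel": [0,0,5],"twist": 0},
    {"travel": [0,0,5],"twist": 0},
    {"travel": [0,0,0],"twist": 0}
  ]
}}

```text
time_s: 62.4
ee_pos: [0.3748, 0.172, 0.2054]
eef_rot: [-0.521, -0.477, 0.478, 0.522]
ft_force: [-0.4, -0.2, 0.4]
grip_width: 0.503
```

Run:
```python
from h import *
plan([.5,-.2,.2],84.8)
s=snap("side","s21"); crop(s,230,160,160,140,4.2,"s21c")
t=snap("top","t21"); crop(t,230,170,150,130,4.5,"t21c")
```

```text
t 62.4 pos [0.3748 0.172  0.2054] toolx yaw 84.9 j [ 0.14  0.18  1.72  0.    1.23 -1.34] tilt tool-y [-0.001 -0.    -1.   ] grip 0.503 F [-0.4 -0.2  0.4]
 twist 0.002 travel cm: in current axes [-35.94   0.53 -15.78] after twist [-35.91   0.53 -15.84]
```

View pics/s21.png

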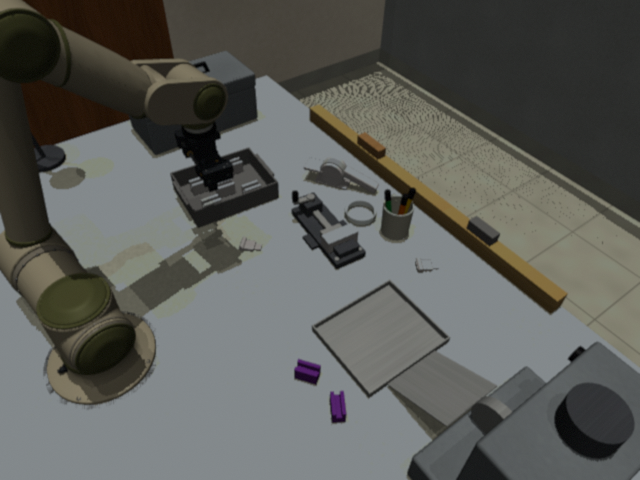

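View pics/t21c.png

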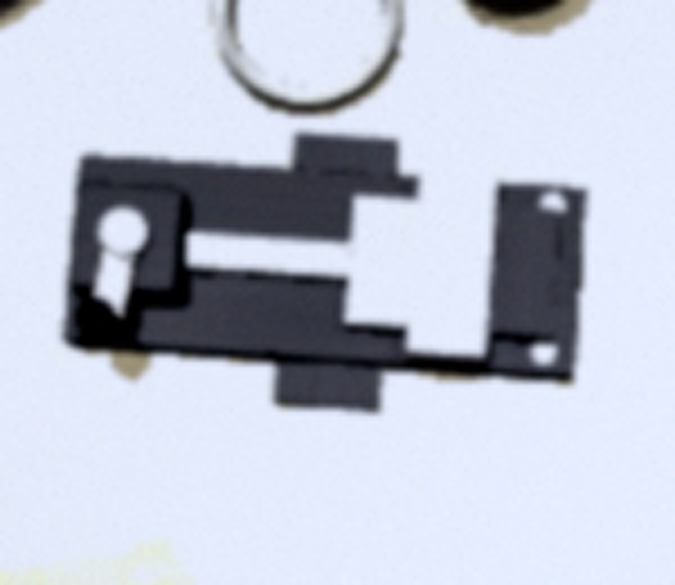

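View pics/s21c.png

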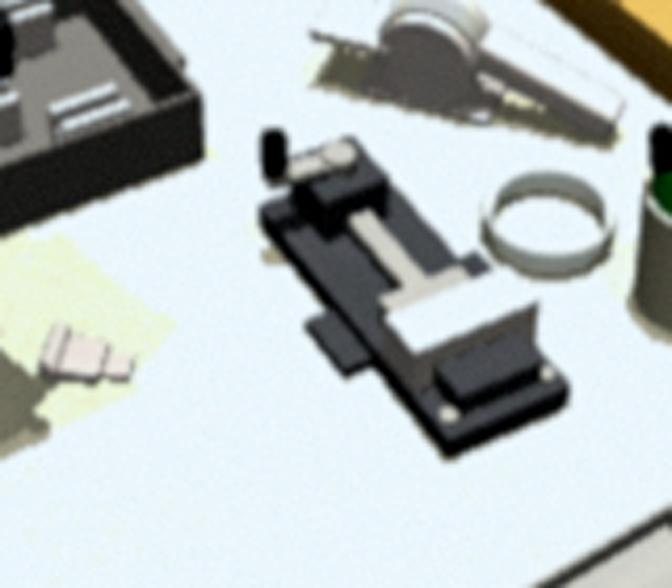

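Run:
```python
from h import *
t=cv2.imread("pics/t21.png"); s=cv2.imread("pics/s21.png")
crop(t,240,210,40,45,12,"k21"); 
C=np.array([.6343,.1090])
for th in (150,160,165,170,175,180,185,190):
    a=np.radians(th-5.2); P=[*(C+.045*np.array([np.cos(a),np.sin(a)]))]
    print(th,proj("side",P+[.1]),proj("side",P+[.085]),proj("top",P+[.085]))
g=s[185:210,285:305].max(2); m=g<40; ys,xs=np.nonzero(m); print("side dark centroid",xs.mean()+285,ys.mean()+185,xs.min()+285,xs.max()+285,ys.min()+185,ys.max()+185)
T=lambda a:np.array(a)/4.5+[230,170]
S=lambda a:np.array(a)/4.2+[230,160]
ca,sa=np.cos(np.radians(-5.2)),np.sin(np.radians(-5.2)); M=np.array([[ca,-sa],[sa,ca]]); O=np.array([.6193,-.0415])
f=lambda P:np.round((P[:,:2]-O)@M*1000,1)
print("bar",f(cast("top",T([[405,353],[488,357],[498,186],[489,340]]),.058)),"mjaw back",f(cast("top",T([[354,194],[345,325]]),.04)))
print("bar side view",f(cast("side",S([[383,310],[417,352],[538,300]]),.058)))
```

```text
150 [[293.77994398 187.44232721]] [[293.86894097 191.68304937]] [[242.90411053 237.27804649]]
160 [[293.97501262 189.34688725]] [[294.06287599 193.58959524]] [[246.2686013  239.14625408]]
165 [[294.26425909 190.28757609]] [[294.35009283 194.53117516]] [[248.06764624 239.85404219]]
170 [[294.67963133 191.21072613]] [[294.76246423 195.45514031]] [[249.92627957 240.40311591]]
175 [[295.21859117 192.10903481]] [[295.29746528 196.35418346]] [[251.83015769 240.78913507]]
180 [[295.87757661 192.97532016]] [[295.95155582 197.22111908]] [[253.76456635 241.00903742]]
185 [[296.65201136 193.80258555]] [[296.72018997 198.04894808]] [[255.71453944 241.06106581]]
190 [[297.53632501 194.58408516]] [[297.59783639 198.83092319]] [[257.66498045 240.94478416]]
side dark centroid 297.8817204301075 200.7741935483871 293 304 191 209
bar [[-45.3  18. ]
 [-44.5 -19.7]
 [ 35.  -18.9]
 [-36.6 -19.6]] mjaw back [[ 30.4  47.5]
 [-31.5  47. ]]
bar side view [[-41.4  22.5]
 [-41.9 -17.9]
 [ 45.8 -17.3]]
```

View pics/k21.png

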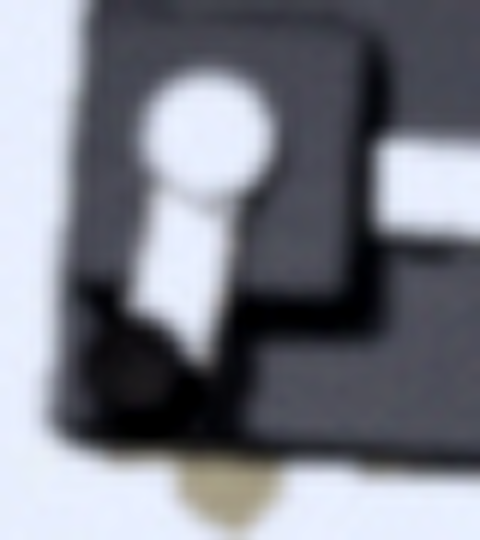

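The crank sprang back on release: the knob is now at about 175° in the vise frame and the clamp is springy. I'll take the knob again, wind it on, and ease back only until the tangential load vanishes, so that the crank's own friction holds as much clamping force as it can.

Run:
```python
from h import *
plan([.590,.117,.15],84.8)
```

```text
t 62.5 pos [0.3781 0.1717 0.2056] toolx yaw 84.8 j [ 0.14  0.19  1.72 -0.    1.23 -1.34] tilt tool-y [ 0.001  0.    -1.   ] grip 0.503 F [ 1.  -0.7  0. ]
 twist 0.0 travel cm: in current axes [ -3.54   5.58 -21.6 ] after twist [ -3.53   5.58 -21.6 ]
```

>>> {"method": "send_rows", "body": {
  "increments": [
    {"travel": [-0.7,1,-4],"twist": 0},
    {"travel": [-0.7,1,-4],"twist": 0},
    {"travel": [-0.7,1,-4],"twist": 0},
    {"travel": [-0.7,1,-4],"twist": 0},
    {"travel": [-0.7,1,-4],"twist": 0},
    {"travel": [0,0.6,-1.6],"twist": 0},
    {"travel": [0,0,0],"twist": 0},
    {"travel": [0,0,0],"twist": 0}
  ],
  "force": 10
}}

```text
time_s: 63.5
ee_pos: [0.5895, 0.1172, 0.1491]
eef_rot: [-0.522, -0.477, 0.477, 0.522]
ft_force: [-0.8, 1.0, 0.1]
grip_width: 0.497
```

Run:
```python
from h import *
plan([.590,.117,.085],84.8)
s=snap("side","s22"); crop(s,250,150,120,90,6,"s22c")
```

```text
t 63.5 pos [0.5895 0.1172 0.1491] toolx yaw 84.8 j [-0.    0.55  1.31  0.    1.28 -1.48] tilt tool-y [-0.  0. -1.] grip 0.497 F [-0.8  1.   0.1]
 twist 0.0 travel cm: in current axes [-0.01  6.41 -0.06] after twist [-0.01  6.41 -0.06]
```

View pics/s22c.png

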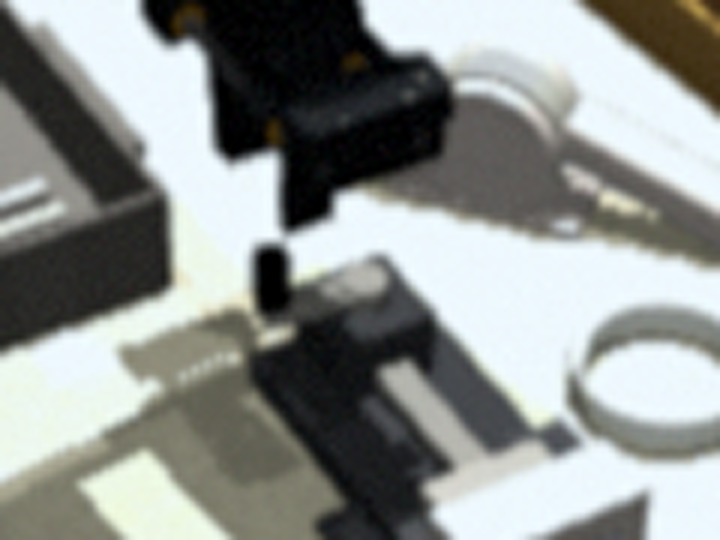

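>>> {"method": "send_rows", "body": {
  "increments": [
    {"travel": [0,2.5,0],"twist": 0},
    {"travel": [0,2.5,0],"twist": 0},
    {"travel": [0,1.4,0],"twist": 0},
    {"travel": [0,0,0],"twist": 0},
    {"travel": [0,0,0],"twist": 0}
  ]
}}

```text
time_s: 64.18
ee_pos: [0.59, 0.1172, 0.0863]
eef_rot: [0.523, 0.477, -0.476, -0.522]
ft_force: [-0.5, -0.0, -0.2]
grip_width: 0.499
```

>>> {"method": "send_rows", "body": {
  "increments": [
    {"travel": [0,0,0],"twist": 0},
    {"travel": [0,0,0],"twist": 0},
    {"travel": [0,0,0],"twist": 0},
    {"travel": [0,0,0],"twist": 0},
    {"travel": [0,0,0],"twist": 0},
    {"travel": [0,0,0],"twist": 0}
  ],
  "gripper": 0.05
}}

```text
time_s: 64.92
ee_pos: [0.5897, 0.1172, 0.0855]
eef_rot: [0.522, 0.477, -0.477, -0.522]
ft_force: [-1.0, 1.1, 2.6]
grip_width: 0.198
```

```bash
cat > ang.py <<'E'
from circ import *
o,_=st(); p=o["ee_pos"][:2];d=p-C; a=np.arctan2(d[1],d[0]); f=o["ft_force"][:2]
print("vise deg",round(np.degrees(a)+5.2,1),"r",round(np.hypot(*d)*1e3,1),"F",np.round(o["ft_force"],1),"F against cw",round(-(f@[np.sin(a),-np.cos(a)]),2),"grip",round(o["grip_width"],3),o["ee_pos"])
E
python3 ang.py
```

```text
vise deg 174.8 r 45.4 F [-1.   1.1  2.6] F against cw -0.9 grip 0.198 [0.58965484 0.11722933 0.08547629]
```

>>> {"method": "send_rows", "body": {
  "increments": [
    {"travel": [0.24,0,-0.02],"twist": 0},
    {"travel": [0,0,0],"twist": 0},
    {"travel": [0,0,0],"twist": 0}
  ]
}}

```text
time_s: 65.3
ee_pos: [0.5901, 0.1193, 0.0854]
eef_rot: [0.522, 0.477, -0.477, -0.522]
ft_force: [-0.5, -2.5, 5.2]
grip_width: 0.196
```

```bash
python3 ang.py
```

```text
vise deg 172.1 r 45.4 F [-0.5 -2.5  5.2] F against cw 2.54 grip 0.196 [0.59007179 0.11932854 0.08544237]
```

>>> {"method": "send_rows", "body": {
  "increments": [
    {"travel": [0.24,0,-0.04],"twist": 0},
    {"travel": [0,0,0],"twist": 0},
    {"travel": [0,0,0],"twist": 0}
  ]
}}

```text
time_s: 65.68
ee_pos: [0.5907, 0.1217, 0.0854]
eef_rot: [0.522, 0.477, -0.477, -0.522]
ft_force: [-1.8, -2.2, 5.3]
grip_width: 0.201
```

```bash
python3 ang.py
```

```text
vise deg 169.0 r 45.4 F [-1.8 -2.2  5.3] F against cw 2.62 grip 0.201 [0.59067461 0.12165225 0.08543739]
```

>>> {"method": "send_rows", "body": {
  "increments": [
    {"travel": [0.24,0,-0.05],"twist": 0},
    {"travel": [0,0,0],"twist": 0},
    {"travel": [0,0,0],"twist": 0}
  ]
}}

```text
time_s: 66.05
ee_pos: [0.5914, 0.1239, 0.0854]
eef_rot: [0.522, 0.477, -0.477, -0.522]
ft_force: [-1.7, -4.2, 6.1]
grip_width: 0.2
```

```bash
python3 ang.py
```

```text
vise deg 166.1 r 45.4 F [-1.7 -4.2  6.1] F against cw 4.52 grip 0.2 [0.59135388 0.12386759 0.08543258]
```

>>> {"method": "send_rows", "body": {
  "increments": [
    {"travel": [0.24,0,-0.06],"twist": 0},
    {"travel": [0,0,0],"twist": 0},
    {"travel": [0,0,0],"twist": 0}
  ]
}}

```text
time_s: 66.42
ee_pos: [0.5922, 0.1261, 0.0855]
eef_rot: [0.522, 0.477, -0.477, -0.522]
ft_force: [-2.5, -4.2, 4.5]
grip_width: 0.2
```

```bash
python3 ang.py
```

```text
vise deg 163.1 r 45.5 F [-2.5 -4.2  4.5] F against cw 4.82 grip 0.2 [0.59215599 0.12608365 0.0854523 ]
```

>>> {"method": "send_rows", "body": {
  "increments": [
    {"travel": [-0.12,0,0.03],"twist": 0},
    {"travel": [0,0,0],"twist": 0},
    {"travel": [0,0,0],"twist": 0}
  ]
}}

```text
time_s: 66.8
ee_pos: [0.5918, 0.1252, 0.0854]
eef_rot: [0.522, 0.477, -0.477, -0.522]
ft_force: [-0.7, -2.9, 5.5]
grip_width: 0.206
```

```bash
python3 ang.py
```

```text
vise deg 164.3 r 45.5 F [-0.7 -2.9  5.5] F against cw 2.92 grip 0.206 [0.5918118  0.12520703 0.08542464]
```

>>> {"method": "send_rows", "body": {
  "increments": [
    {"travel": [-0.12,0,0.03],"twist": 0},
    {"travel": [0,0,0],"twist": 0},
    {"travel": [0,0,0],"twist": 0}
  ]
}}

```text
time_s: 67.18
ee_pos: [0.5915, 0.1242, 0.0855]
eef_rot: [0.522, 0.477, -0.477, -0.522]
ft_force: [-2.0, -3.0, 5.1]
grip_width: 0.199
```

```bash
python3 ang.py
```

```text
vise deg 165.7 r 45.4 F [-2.  -3.   5.1] F against cw 3.48 grip 0.199 [0.59146372 0.12417814 0.08545258]
```

>>> {"method": "send_rows", "body": {
  "increments": [
    {"travel": [-0.12,0,0.02],"twist": 0},
    {"travel": [0,0,0],"twist": 0},
    {"travel": [0,0,0],"twist": 0}
  ]
}}

```text
time_s: 67.55
ee_pos: [0.5911, 0.1231, 0.0854]
eef_rot: [0.522, 0.477, -0.477, -0.522]
ft_force: [-1.1, -1.9, 5.5]
grip_width: 0.202
```

```bash
python3 ang.py
```

```text
vise deg 167.1 r 45.5 F [-1.1 -1.9  5.5] F against cw 2.14 grip 0.202 [0.59108754 0.12309797 0.08543787]
```

>>> {"method": "send_rows", "body": {
  "increments": [
    {"travel": [-0.12,0,0.02],"twist": 0},
    {"travel": [0,0,0],"twist": 0},
    {"travel": [0,0,0],"twist": 0},
    {"travel": [0,0,0],"twist": 0}
  ]
}}

```text
time_s: 68.05
ee_pos: [0.5908, 0.122, 0.0854]
eef_rot: [0.522, 0.477, -0.477, -0.522]
ft_force: [-1.2, -1.9, 5.5]
grip_width: 0.196
```

```bash
python3 ang.py
python3 - <<'E'
from plant import manip
import numpy as np
print(np.mean([manip.observe()["ft_force"] for _ in range(5)],0))
E
```

```text
vise deg 168.6 r 45.4 F [-1.2 -1.9  5.5] F against cw 2.15 grip 0.196 [0.59076731 0.12197723 0.08542725]
[-1.23150774 -1.87899071  5.48992448]
```

>>> {"method": "send_rows", "body": {
  "increments": [
    {"travel": [-0.12,0,0.02],"twist": 0},
    {"travel": [0,0,0],"twist": 0},
    {"travel": [0,0,0],"twist": 0},
    {"travel": [0,0,0],"twist": 0}
  ]
}}

```text
time_s: 68.55
ee_pos: [0.5905, 0.1209, 0.0854]
eef_rot: [0.522, 0.477, -0.477, -0.522]
ft_force: [-1.4, -1.7, 5.3]
grip_width: 0.198
```

```bash
python3 ang.py
```

```text
vise deg 170.0 r 45.4 F [-1.4 -1.7  5.3] F against cw 2.02 grip 0.198 [0.59047886 0.12088856 0.08544445]
```

>>> {"method": "send_rows", "body": {
  "increments": [
    {"travel": [-0.1,0,0.02],"twist": 0},
    {"travel": [0,0,0],"twist": 0},
    {"travel": [0,0,0],"twist": 0},
    {"travel": [0,0,0],"twist": 0},
    {"travel": [0,0,0],"twist": 0}
  ]
}}

```text
time_s: 69.18
ee_pos: [0.5902, 0.1199, 0.0854]
eef_rot: [0.522, 0.477, -0.477, -0.522]
ft_force: [-1.1, 0.3, 4.8]
grip_width: 0.198
```

```bash
python3 ang.py
```

```text
vise deg 171.3 r 45.4 F [-1.1  0.3  4.8] F against cw -0.06 grip 0.198 [0.59022895 0.11992435 0.08541947]
```

The tangential load is about zero at 171.3°. Releasing here.

>>> {"method": "send_rows", "body": {
  "increments": [
    {"travel": [0,0,0],"twist": 0},
    {"travel": [0,0,0],"twist": 0},
    {"travel": [0,0,0],"twist": 0},
    {"travel": [0,0,0],"twist": 0},
    {"travel": [0,-2,0],"twist": 0},
    {"travel": [0,-4,0],"twist": 0},
    {"travel": [0,-4,0],"twist": 0},
    {"travel": [-3,-2,4],"twist": 0},
    {"travel": [-5,0,5],"twist": 0},
    {"travel": [-5,0,5],"twist": 0},
    {"travel": [-5,0,5],"twist": 0},
    {"travel": [0,0,3],"twist": 0}
  ],
  "gripper": 0.5
}}

```text
time_s: 70.68
ee_pos: [0.3719, -0.0253, 0.2053]
eef_rot: [0.523, 0.476, -0.476, -0.523]
ft_force: [0.6, -0.1, 0.1]
grip_width: 0.498
```

Run:
```python
from h import *
plan([.4,-.1,.2],84.8)
s=snap("side","s23"); crop(s,160,130,230,170,3.4,"s23c")
t=snap("top","t23"); crop(t,80,170,300,200,2.6,"t23c"); crop(t,240,210,40,45,12,"k23")
```

```text
t 70.67 pos [ 0.3719 -0.0253  0.2053] toolx yaw 84.6 j [-0.39  0.11  1.81 -0.    1.21 -1.86] tilt tool-y [ 0. -0. -1.] grip 0.498 F [ 0.6 -0.1  0.1]
 twist -0.003 travel cm: in current axes [-7.18  0.54 -3.5 ] after twist [-7.19  0.54 -3.48]
```

View pics/s23c.png

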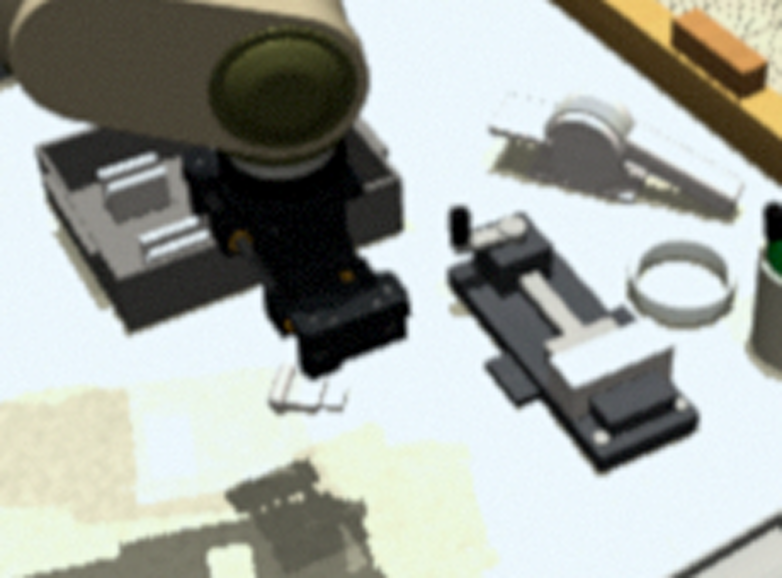

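View pics/t23c.png

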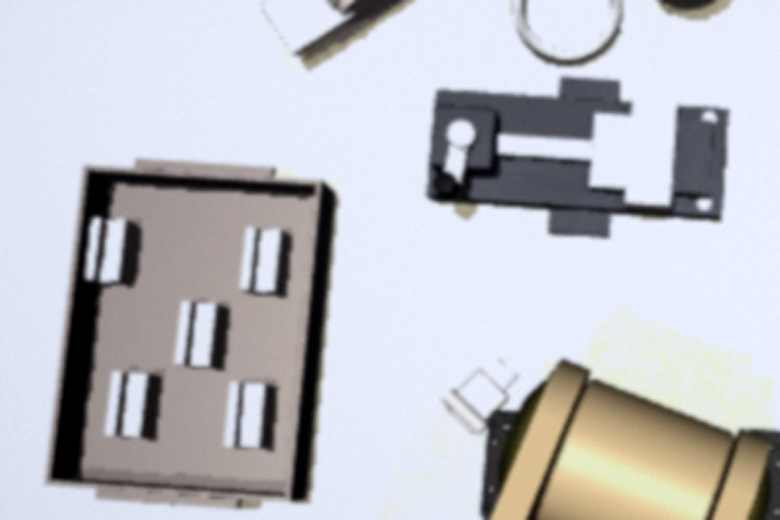

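View pics/k23.png

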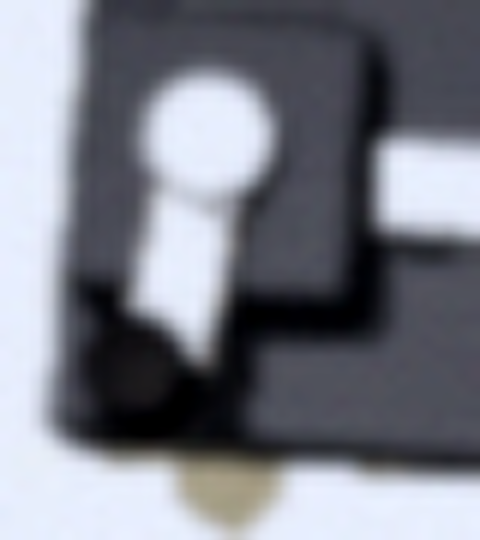

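Run:
```python
from h import *
for n in ("21","23"):
    s=cv2.imread(f"pics/s{n}.png"); crop(s,284,180,26,32,16,f"ks{n}")
    g=s[186:203,288:301].max(2).astype(float); w=np.clip(90-g,0,None); ys,xs=np.mgrid[186:203,288:301]; print(n,(w*xs).sum()/w.sum(),(w*ys).sum()/w.sum())
t=cv2.imread("pics/t23.png"); crop(t,100,220,120,150,4.5,"tt23")
T=lambda a:np.array(a)/2.6+[80,170]
print("moved saddle",cast("top",T([[88,220],[127,220],[122,285],[85,282]]),.04)[:,:2]); print("tote rim",cast("top",T([[87,167],[50,480],[325,182]]),.06)[:,:2])
T=lambda a:np.array(a)/2.6+[80,170]
ca,sa=np.cos(np.radians(-5.2)),np.sin(np.radians(-5.2)); M=np.array([[ca,-sa],[sa,ca]]); O=np.array([.6193,-.0415])
f=lambda P:np.round((P[:,:2]-O)@M*1000,1)
print("bar near end",f(cast("top",T([[625,204],[672,207]]),.058)))
```

```text
21 294.9408235050693 196.74260293813367
23 294.949841938883 196.7418335089568
moved saddle [[0.57412626 0.41009957]
 [0.5735051  0.37871414]
 [0.5213498  0.38106849]
 [0.52431231 0.41073651]]
tote rim [[0.61362578 0.40549189]
 [0.36990024 0.42540469]
 [0.59775415 0.21620002]]
bar near end [[-45.3  17.3]
 [-45.  -19.7]]
```

View pics/tt23.png

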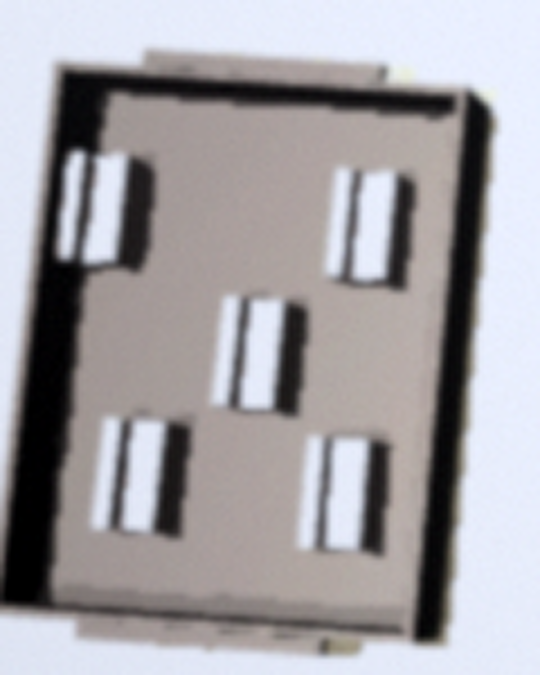

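>>> {"method": "send_rows", "body": {
  "increments": [
    {"travel": [-5,-2,0],"twist": 0},
    {"travel": [-5,-2,0],"twist": 0},
    {"travel": [-5,-2,0],"twist": 0},
    {"travel": [-5,-2,0],"twist": 0},
    {"travel": [-5,0,0],"twist": 0},
    {"travel": [-5,0,0],"twist": 0},
    {"travel": [0,0,0],"twist": 0},
    {"travel": [0,0,0],"twist": 0}
  ]
}}

```text
time_s: 71.78
ee_pos: [0.347, -0.3223, 0.285]
eef_rot: [-0.522, -0.477, 0.477, 0.522]
ft_force: [-0.3, 0.2, 0.4]
grip_width: 0.501
```

Run:
```python
from h import *
s=snap("side","s24"); crop(s,160,140,230,140,3.4,"s24c"); t=snap("top","t24")
```

```text
(no output)
```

View pics/s24c.png

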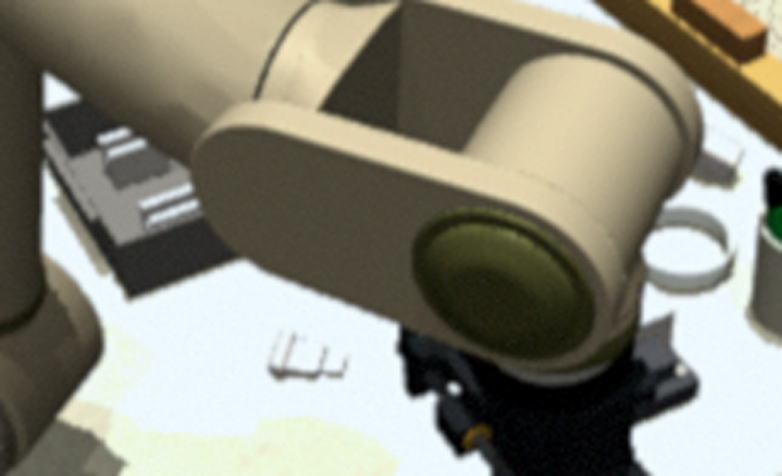

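View pics/t24.png

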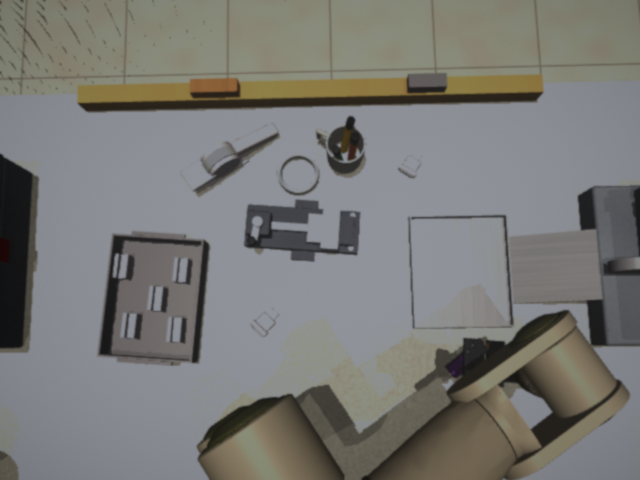

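>>> {"method": "send_rows", "body": {
  "increments": [
    {"travel": [5,-1,0],"twist": 0},
    {"travel": [5,-1,0],"twist": 0},
    {"travel": [5,-1,0],"twist": 0},
    {"travel": [5,-1,0],"twist": 0},
    {"travel": [5,0,0],"twist": 0},
    {"travel": [5,0,0],"twist": 0},
    {"travel": [5,0,0],"twist": 0},
    {"travel": [5,0,0],"twist": 0},
    {"travel": [5,0,0.5],"twist": 0},
    {"travel": [5,0,1],"twist": 0},
    {"travel": [5,0,2],"twist": 0},
    {"travel": [5,0,2],"twist": 0}
  ]
}}

```text
time_s: 73.38
ee_pos: [0.3444, 0.2821, 0.3256]
eef_rot: [0.522, 0.478, -0.477, -0.522]
ft_force: [0.3, 0.2, 0.8]
grip_width: 0.502
```

>>> {"method": "send_rows", "body": {
  "increments": [
    {"travel": [5,0,3],"twist": 0},
    {"travel": [5,0,3],"twist": 0},
    {"travel": [5,0,3],"twist": 0},
    {"travel": [5,0,2],"twist": 0},
    {"travel": [0,0,0],"twist": 0},
    {"travel": [0,0,0],"twist": 0}
  ]
}}

```text
time_s: 74.12
ee_pos: [0.2539, 0.4888, 0.3254]
eef_rot: [0.522, 0.477, -0.477, -0.522]
ft_force: [-0.2, 0.4, 0.1]
grip_width: 0.499
```

Run:
```python
from h import *
s=snap("side","s25"); crop(s,160,140,230,140,3.4,"s25c"); print(manip.observe()["ee_pos"])
```

```text
[0.25435933 0.48846809 0.32557279]
```

View pics/s25c.png

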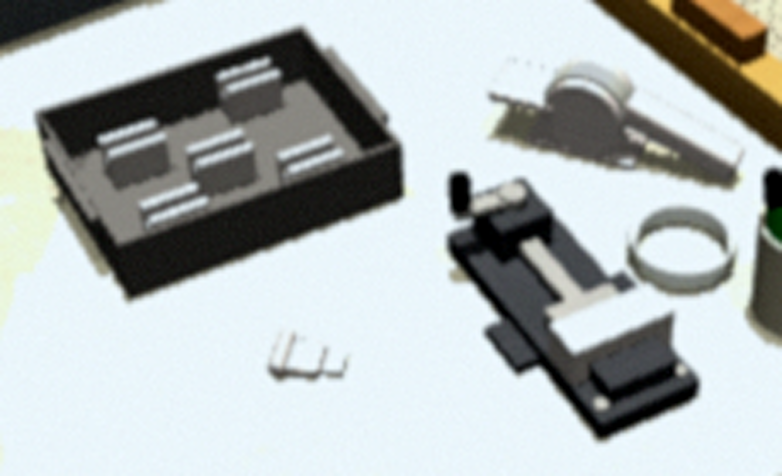

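All five saddles stand in the tote, including the knocked one against its far wall at crop (250,90). The bar sits square in the jaws. Handing in.

```bash
python3 -c "
from plant import manip
print(manip.close_job())"
```

```text
the job is handed in; nothing more can be done
None
```

I put all five aluminium saddles (four from the tray, one from the vise) in the tote, then clamped the plain bar in the vise, and handed the job in at about 74 s. I left the mug, tape gun, clips, tape coil and purple pieces alone.

**Saddles:** the last side and top views show all five upright in the tote and the tray empty. One was knocked aside while I was at the vise; it now stands against the tote wall, still inside.

**Bar:** the near end measures about 45 mm from the vise centre, so it is centred to about 1 mm. It lies flat, square and against the fixed jaw.

**Clamp:** this is the least certain result.
- I first wound the crank in until it pushed back with about 14 N at the knob.
- When I let go, it sprang back to about 175°, where 180° is first contact with a 36 mm bar.
- I wound it again and let go at 171° with no load on the knob, but the pictures show it resting at the same 175°.
- So it is past contact, but with only the grip the crank's own friction can hold, less than I wound in. I did not push on the bar to test the grip.

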